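# Level, lock and load the bar-squaring slab

### The arm

A 6-joint arm with a two-finger parallel gripper is mounted at the origin on a cart in front of the work surface, level with it; the furniture and walls round the work are solid. World frame = base frame: x ahead of the robot, y to its left, z up, the work surface at z = 0. Lengths are in m, angles in rad, forces in N, time in s.
With the tool pointing down it reaches from about 0.325 to 0.775 m from the base axis. Payload 5.5 kg.
Tool frame: the origin (TCP) lies between the finger pads; the fingertips stand 14 mm ahead of it and the grasp point (between the pads) lies 5 mm behind it (manip.tcp_to_tips is the distance from the TCP to the fingertips, in m); z points along the fingers, y is the line along which they close (so a half turn about z gives the same grasp; the last joint's range is limited). The gripper opens to 88 mm and grips with 3 to 60 N. Pads are 20 mm wide; open, the fingers measure 115 mm over their backs; the gripper's body (75 mm by 178 mm) begins 61 mm behind the grasp point.
Start: joints at [-1.227, 0.091, 1.231, -0, 1.82, -0.057], TCP at [0.234, -0.552, 0.237] pointing down, gripper open.
Joint ranges: [-2.87, 2.87], [-0.86, 2.18], [0.17, 2.46], [-1.51, 4.65], [0.06, 2.69], [-2.65, 2.65]. Speed limits (rad/s): [2.57, 2.57, 3.01, 3.14, 3.14, 3.14].

### API

Orientations are given as a unit quaternion [w, x, y, z].
In Python, from rig import manip, snapshot, calibration gives the robot as it stands. The module is installed in compiled form; this text tells all that it offers.
- The arm moves only by the tool apply_moves, never from a script. Its argument "increments" is text: rows parted by semicolons, each of 7 numbers parted by spaces: the gripper's target within -1 to 1 (fully open at 1, half-way at 0, shut at -1), then the shift along the tool's x, y, z in m, then the turn, a rotation vector about the tool's x, y, z in rad. A call has 1 to 20 rows; each row is the pose to reach, as a shift and turn from the pose commanded when the call began, along the tool's axes at that moment; what a row does not reach only later rows make up. A row lasts 1/10 s, in which the tool goes at most 50 mm and 8.59 degrees, less where a joint would pass 70% of its speed; a pose out of reach is approached as far as the arm can. A call with a gripper value outside its range is refused whole. The fingers move at their own pace and stop on an object; the grip force is fixed at half the most. Time passes only in rows, so rows that repeat a pose let the fingers close. It gives the time, the measured TCP pose, the force, the opening and the grip force at its end, in the units of the state.
- manip.state(): the state, without advancing time (a new reading comes with each control period).
- snapshot(name): name is "side" or "top" or "wrist"; returns the picture (400x640x3 uint8, blue, green, red); there is no depth.
- calibration(name): a dict with "vfov" (degrees; the focal length in pixels is half the picture's height over the tangent of half this angle, whatever the lens; pixels are square), "cx", "cy" (the principal point, pixels), "k1" (the pictures are not rectified: a ray, as slopes to the right and down, at radius r is drawn at 1 + k1 r^2 times it, then the intrinsics apply), "extrinsics" (4x4, takes a point from camera to world coordinates); the wrist camera has in their place "mount" (4x4, takes a point from camera to tool coordinates, whose origin is the TCP and whose axes are the flange's). Camera axes: x right, y up, looking along -z (the intrinsics and any distortion apply to the point x, -y, -z); pixel columns grow to the right and rows downward; lengths in m; the calibration is good to about 2 mm. A picture is of the moment at which its call begins: read the wrist's pose just before it. calibration takes no time and is no camera call.
- manip.finish_job(): hands the job in; it is judged then, once.
The state is a dict: "time_s": time; "joint_pos": joint angles; "qd": joint speeds; "joint_torque": joint torques, N m; "position": TCP position; "tool_rot": TCP orientation; "contact_force": force on the tool from outside, world axes, zero at the start; "ft_torque": the same for the moment, N m; "opening": finger opening in m; "gripper_force": force on a finger pad.
Only numpy, scipy, OpenCV 4.12 (cv2) and the standard library are available. Lean on these libraries where they do the work, as an engineer would, in place of code of your own. Each camera call takes 0.05 s, during which the arm holds its last target. There are 200 camera calls.

### The job

The stone slab of the bar-squaring station is propped up at the front: ease the wooden wedge back out from under it slowly, in small tugs so that the slab comes down gently and is never lifted or dropped, and lay the wedge flat on its sole in the shallow wooden tray. Once the slab is down, give the brass cam a quarter turn counter-clockwise (seen from above), as far as it goes, to draw the slab down tight; only then put every dark chocolate bar that lies on the counter on the slab and push them home: flat, short ends against the back fence, the row side by side without gaps and hard up against the side stop at the left, cam still locked. Leave the cup, the ribbon spool and the bell where they stand.

Things in the scene. Friction and masses are not known exactly. Their poses are not given: they have to be found in the camera images.
- station: Fixed board 220 (x) x 240 (y) x 12 mm; origin: centre of its underside; x away from the robot, y left. Over it a pale stone slab 140 x 220 x 18 mm, about 2 kg, hinged at its rear edge (x +90, z 33 mm); front edge x -50; top, when down, 42 mm over the counter at the hinge, 38 to 40 at the front. On the slab: back fence (face at x +78), left side stop (face at y +100), both wooden, 12 mm high.
- slab (a joint): Tilt of the slab about its rear hinge, rad: about +0.12 while propped on the wedge, about -0.01 to -0.02 when down and lying free on two sprung rubber pads, about -0.03 when the cam has drawn it tight. Positive lifts the front edge.
- corner (a point): Moves with the slab: the inner corner between back fence and side stop, at the slab's top surface. Its x points to the fence (away from the robot), y to the side stop (left), z up from the slab. The slab reaches 128 mm in -x and 210 mm in -y from it.
- slab_edge (a point): Moves with the slab: point on the lower front edge of the slab, above the wedge.
- cam (a joint): Angle of the brass cam, rad: 0 to 0.1 open, 1.57 at its end stop (locked). Grows counter-clockwise from above; stays where left. Its crescent rides over a brass tongue on the slab's front edge and presses the slab down between about 0.5 and 1.3 rad (0.1 to 0.3 N m).
- cam_grip (a point): On the cam's vertical axis, mid-height of its wing grip, 59 mm above the counter. The wing is an upright brass bar 40 mm long, 10 thick, 41 to 68 mm above the counter; this frame's y runs along its length (at joint 0 along the station's y). At station x -84, y -75 mm.
- wedge: Loose light wood wedge, 26 mm wide. Origin: on its sole under its upright grip (post 20 (x) x 26 (y) x 50 mm high); x points to the thin end: from x 10 to 95 mm it tapers from 34 to 4 mm thick. At the start it lies on the board (sole 12 mm over the counter), grip 26 mm in front of the slab. It pulls straight out along station -x, about 8 to 12 N; clear after 75 mm.
- wedge_mid (a point): Middle of the wedge's length on its sole (42 mm from its origin towards the thin end).
- tray: Shallow open dark wood tray, fixed, 135 (x) x 60 (y) x 18 mm outside, walls and floor 5 mm thick. Origin: centre of its underside.
- bar1: Loose bare dark chocolate bar of squares, 48 (x) x 96 (y) x 10 mm, 45 g; origin at the centre of its underside. May be absent.
- bar2: Another such bar, the same. May be absent.
- bar3: Another such bar, the same. May be absent.
- cup: Bystander: white tasting cup with handle, 60 x 77 x 52 mm, origin at the centre of its underside.
- spool: Bystander: ribbon spool lying flat, 69 mm across, 20 mm high, origin at the centre of its underside.
- bell: Bystander: counter bell, 64 mm across, 47 mm high, origin at the centre of its underside.

How it is judged:
On the way, in this order (a step that is already met when the one before it is completed fails the run):
1. the wedge is clear of the slab and the slab is down (value of joint slab below 0.005 rad and horizontal distance between wedge and slab_edge above 0.092 m), for 0.2 s.
2. the cam is turned at least 1.3 rad and has drawn the slab tight (value of joint slab below -0.0245 rad and value of joint cam above 1.3 rad), for 0.2 s.
3. every bar present lies squared in the corner of fence and side stop ((y of bar1 in the frame of corner between -0.0285 and -0.0195 m or y of bar2 in the frame of corner between -0.0285 and -0.0195 m or y of bar3 in the frame of corner between -0.0285 and -0.0195 m) and x of bar1 in the frame of corner between -0.052 and -0.044 m and z of bar1 in the frame of corner between -0.004 and 0.004 m and angle between the y axis of each of bar1, bar2, bar3 and the x axis of corner, either way round below 0.06 rad and (y of bar1 in the frame of corner between -0.0285 and -0.0195 m or (y of bar1 in the frame of corner between -0.0775 and -0.0675 m and (horizontal distance between bar1 and bar2 below 0.0515 m or horizontal distance between bar1 and bar3 below 0.0515 m)) or (y of bar1 in the frame of corner between -0.1265 and -0.1155 m and (horizontal distance between bar1 and bar2 below 0.0515 m or horizontal distance between bar1 and bar3 below 0.0515 m))) and x of bar2 in the frame of corner between -0.052 and -0.044 m and z of bar2 in the frame of corner between -0.004 and 0.004 m and (y of bar2 in the frame of corner between -0.0285 and -0.0195 m or (y of bar2 in the frame of corner between -0.0775 and -0.0675 m and (horizontal distance between bar2 and bar1 below 0.0515 m or horizontal distance between bar2 and bar3 below 0.0515 m)) or (y of bar2 in the frame of corner between -0.1265 and -0.1155 m and (horizontal distance between bar2 and bar1 below 0.0515 m or horizontal distance between bar2 and bar3 below 0.0515 m))) and x of bar3 in the frame of corner between -0.052 and -0.044 m and z of bar3 in the frame of corner between -0.004 and 0.004 m and (y of bar3 in the frame of corner between -0.0285 and -0.0195 m or (y of bar3 in the frame of corner between -0.0775 and -0.0675 m and (horizontal distance between bar3 and bar1 below 0.0515 m or horizontal distance between bar3 and bar2 below 0.0515 m)) or (y of bar3 in the frame of corner between -0.1265 and -0.1155 m and (horizontal distance between bar3 and bar1 below 0.0515 m or horizontal distance between bar3 and bar2 below 0.0515 m)))), for 0.2 s.
At the end, for the whole second after the job is handed in: Slab drawn tight (below -0.0245 rad), cam past 1.3 rad. Every bar flat on the slab, end within 4 mm of the fence, square within 0.06 rad, in a row from the side stop (4 mm) with gaps under 3.5 mm. Wedge flat in the tray, its middle within 30 mm of the tray's centre. All at rest (all of step 2 and all of step 3 and horizontal distance between wedge_mid and tray below 0.03 m and z of wedge in the frame of tray below 0.01 m and angle between wedge's own z axis and vertical below 0.1 rad and linear speed of each of wedge, bar1, bar2, bar3 below 0.02 m/s); the robot touches nothing.
It fails at once if the slab is dropped (falls faster than 1.5 rad/s while still up) (value of joint slab above 0 rad and velocity of joint slab below -1.5 rad/s).
It fails at once if the wedge is yanked (faster than 0.25 m/s while the slab is still up) (value of joint slab above 0.01 rad and linear speed of wedge above 0.25 m/s).
It fails at once if the slab is lifted further (over 0.15 rad) (value of joint slab above 0.15 rad).
It fails at once if a bystander is moved more than 30 mm (distance of any of cup, spool, bell from where it was at the start of the episode above 0.03 m).
Of bar1, bar2, bar3 only 2 to 3 are there at a start; the rules pass over those that are not, and their reading is None.
At some moment in a run one of bar1, bar2, bar3 may be knocked a few centimetres aside while the robot is not near it.
Once in a run the grip may slacken for a moment while it holds something.
It also fails if it takes over 210 s, if anything falls off the work surface, if the arm or the gripper's body presses on something with over 40 N, if the wrist force passes 120 N, or if a joint passes its speed limit or range.

## Working session

There is one attempt and no reset: what is moved stays moved. The work goes in short steps, Python scripts to look and compute and a tool call to move; the robot and the scene stay as the last step left them, time stands still between calls to the robot, and variables do not carry over. Pictures are saved under pics/ and viewed, at most 14 in all, crops included, and the job is handed in when it is done.

Besides the shell and the picture viewer there is one more tool, called after "Request:" in YAML: its name, and indented under it one key for each argument. apply_moves: Moves the arm, as the interface text tells. Its arguments: {"type":"object","properties":{"increments":{"type":"string"}},"required":["increments"]}

```bash
mkdir -p pics
cat > h.py <<'E'
import numpy as np,cv2
from rig import manip,snapshot,calibration
from scipy.spatial.transform import Rotation as R
def Rq(q): return R.from_quat([q[1],q[2],q[3],q[0]]).as_matrix()
def cam(name,st=None):
    c=calibration(name)
    if name=="wrist":
        st=st or manip.state(); T=np.eye(4);T[:3,:3]=Rq(st["tool_rot"]);T[:3,3]=st["position"]
        E=T@np.array(c["mount"])
    else: E=np.array(c["extrinsics"])
    f=200/np.tan(np.radians(c["vfov"])/2)
    K=np.array([[f,0,c["cx"]],[0,f,c["cy"]],[0,0,1]]);return E,K,c["k1"]
def p2w(C,uv,z):
    E,K,k1=C; uv=np.array(uv,float).reshape(-1,1,2)
    n=cv2.undistortPoints(uv,K,np.array([k1,0,0,0,0.])).reshape(-1,2)
    d=np.c_[n[:,0],-n[:,1],-np.ones(len(n))]@E[:3,:3].T;o=E[:3,3]
    return o+d*((z-o[2])/d[:,2])[:,None]
def w2p(C,P):
    E,K,k1=C;P=np.array(P,float).reshape(-1,3);p=(P-E[:3,3])@E[:3,:3];p=p*[1,-1,-1]
    return cv2.projectPoints(p,np.zeros(3),np.zeros(3),K,np.array([k1,0,0,0,0.]))[0].reshape(-1,2)
def shift(dw,q=None):
    q=q or manip.state()["tool_rot"]; return Rq(q).T@np.array(dw)
E
python3 - <<'E'
from h import *
for n in("top","side"):
    cv2.imwrite(f"pics/{n}0.png",snapshot(n)); C=cam(n);print(n,np.round(C[0],3).tolist(),C[1][0,0],C[2])
s=manip.state();print(s);print(np.round(Rq(s["tool_rot"]),3),manip.tcp_to_tips, calibration("wrist"))
E
```

```text
top [[0.024, 0.996, -0.089, 0.447], [-0.999, 0.022, -0.024, 0.01], [-0.022, 0.089, 0.996, 1.279], [0.0, 0.0, 0.0, 1.0]] 386.5341197954276 -0.07593904559004154
side [[-0.9, 0.298, -0.32, 0.081], [-0.436, -0.581, 0.687, 0.995], [0.019, 0.758, 0.652, 0.959], [0.0, 0.0, 0.0, 1.0]] 472.83877539163245 -0.0010854827302977763
{'time_s': 0.1, 'joint_pos': array([-1.22673776e+00,  9.17602225e-02,  1.23172726e+00,  1.48907001e-05,
        1.81979706e+00, -5.67043534e-02]), 'qd': array([-1.52828982e-03, -1.61936226e-03, -2.43867284e-03,  2.08476326e-05,
       -7.04496383e-04, -6.33371109e-04]), 'joint_torque': array([ 4.09656175e-03, -4.47855127e+01, -4.07570171e+01,  7.01416167e-02,
        2.83405068e-02, -1.35510218e-04]), 'position': array([ 0.23399441, -0.55223874,  0.23565548]), 'tool_rot': array([-8.38260518e-04,  9.79990007e-01,  1.99044894e-01, -1.13982073e-04]), 'contact_force': array([-0.14890309, -0.62871571,  0.36814086]), 'ft_torque': array([ 0.00489274, -0.01610021,  0.00307574]), 'gripper_force': 0.0, 'opening': 0.08760601768045213}
[[ 0.921  0.39  -0.001]
 [ 0.39  -0.921  0.002]
 [ 0.    -0.002 -1.   ]] 0.014 {'vfov': 70.6818072929134, 'cx': 318.8986515814884, 'cy': 195.17399105203796, 'k1': -0.031451932329626314, 'mount': array([[ 1.78518450e-04,  9.69222629e-01,  2.46185831e-01,
         6.63862300e-02],
       [ 9.99999733e-01, -3.47361714e-04,  6.42410777e-04,
         1.06589556e-04],
       [ 7.08154594e-04,  2.46185650e-01, -9.69222433e-01,
        -1.48003150e-01],
       [ 0.00000000e+00,  0.00000000e+00,  0.00000000e+00,
         1.00000000e+00]])}
```

View pics/top0.png

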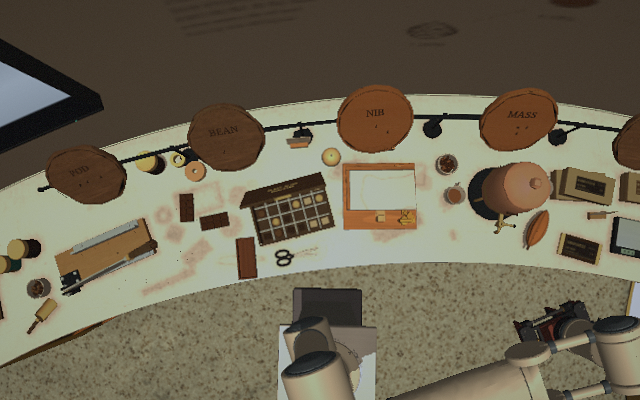

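View pics/side0.png

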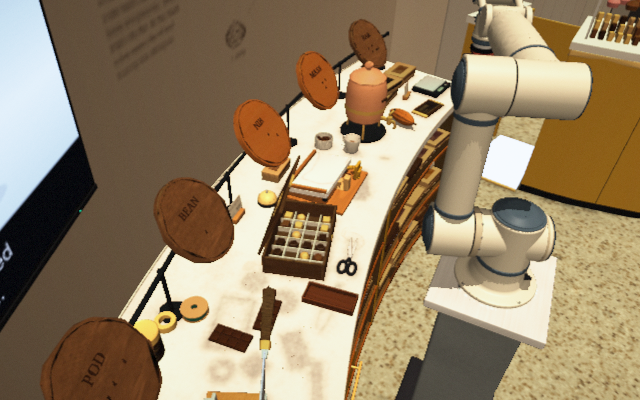

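Run:
```python
import cv2,numpy as np
a=cv2.imread("pics/top0.png")[130:290,160:480];b=cv2.imread("pics/side0.png")[110:370,180:400]
a=cv2.resize(a,None,fx=2.5,fy=2.5,interpolation=cv2.INTER_CUBIC);cv2.imwrite("pics/topz.png",np.clip(a*1.4,0,255).astype('u1'))
cv2.imwrite("pics/sidez.png",cv2.resize(b,None,fx=2.3,fy=2.3,interpolation=cv2.INTER_CUBIC))
```

```text
(no output)
```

View pics/topz.png

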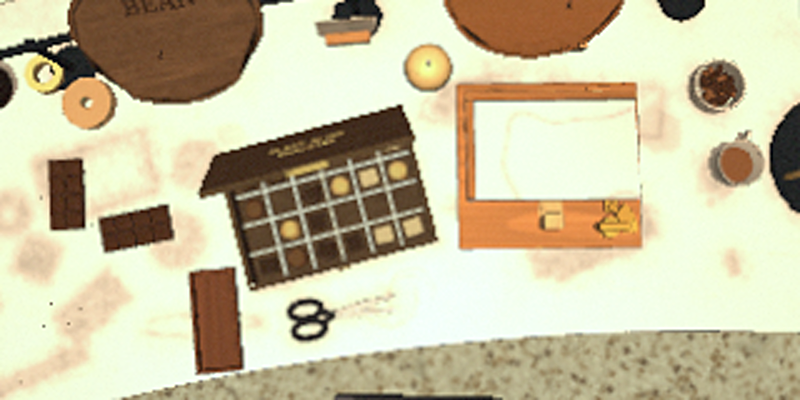

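View pics/sidez.png

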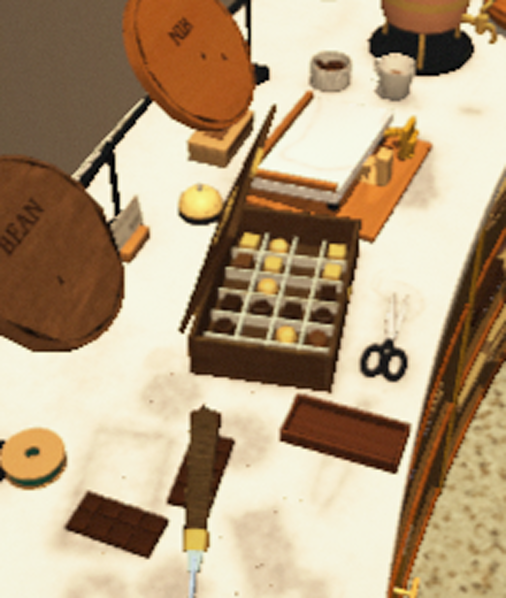

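Run:
```python
from h import *
C=cam("top");im=cv2.imread("pics/top0.png")
def P(x,y,z):return np.round(p2w(C,[(x/2.5+160-.3,y/2.5+130-.3)],z)[0],3)
for n,x,y,z in [("boardFR",641,247,.012),("boardFL",459,247,.012),("boardBL",458,84,.05),("boardBR",637,83,.04),("slabFL",474,199,.057),("slabFR",638,200,.057),("wedgegrip",551,215,.062),("cam",618,220,.068),("bell",428,66,.03),("spool",88,102,.02),("cup",738,162,.05)]:print(n,P(x,y,z))
hsv=cv2.cvtColor(im,cv2.COLOR_BGR2HSV)
m=(hsv[...,2]<110).astype('u1')*255
for (x0,y0,x1,y1,z) in [(176,190,197,226,.01),(197,210,233,233,.01),(232,234,260,282,.018)]:
    k=np.zeros_like(m);k[y0:y1,x0:x1]=m[y0:y1,x0:x1]
    c=max(cv2.findContours(k,0,2)[0],key=cv2.contourArea)
    q=p2w(C,c.reshape(-1,2),z)[:,:2]; r=cv2.minAreaRect((q*1000).astype('f4'));print(r)
```

```text
boardFR [ 0.477 -0.283  0.012]
boardFL [ 0.471 -0.045  0.012]
boardBL [ 0.68  -0.038  0.05 ]
boardBR [ 0.689 -0.271  0.04 ]
slabFL [ 0.532 -0.061  0.057]
slabFR [ 0.535 -0.269  0.057]
wedgegrip [ 0.513 -0.158  0.062]
cam [ 0.508 -0.241  0.068]
bell [0.707 0.001 0.03 ]
spool [0.652 0.454 0.02 ]
cup [ 0.587 -0.399  0.05 ]
((529.663818359375, 481.4367980957031), (94.4260025024414, 48.18852996826172), 3.275583028793335)
((485.86981201171875, 383.3789367675781), (46.66267013549805, 96.69522857666016), 13.440888404846191)
((367.6290588378906, 270.717529296875), (134.10191345214844, 62.13100051879883), 6.6150031089782715)
```

```bash
cat >> h.py <<'E'
def to(p,yaw=None):
    s=manip.state();M=Rq(s["tool_rot"]);v=M.T@(np.array(p)-s["position"])
    if yaw is None: w=np.zeros(3)
    else:
        T=np.array([[np.cos(yaw),np.sin(yaw),0],[np.sin(yaw),-np.cos(yaw),0],[0,0,-1.]])
        w=R.from_matrix(M.T@T).as_rotvec()
    print("shift",np.round(v,4),"turn",np.round(w,4))
E
python3 -c "
from h import *
to([.50,-.17,.25],.025)"
```

```text
shift [ 0.3941 -0.2482 -0.0139] turn [-1.700e-03  2.000e-04  3.758e-01]
```

Request:
apply_moves:
  increments: "0.3 0.394 -0.248 -0.014 -0.0017 0 0.376;0.3 0.394 -0.248 -0.014 -0.0017 0 0.376;0.3 0.394 -0.248 -0.014 -0.0017 0 0.376;0.3 0.394 -0.248 -0.014 -0.0017 0 0.376;0.3 0.394 -0.248 -0.014 -0.0017 0 0.376;0.3 0.394 -0.248 -0.014 -0.0017 0 0.376;0.3 0.394 -0.248 -0.014 -0.0017 0 0.376;0.3 0.394 -0.248 -0.014 -0.0017 0 0.376;0.3 0.394 -0.248 -0.014 -0.0017 0 0.376;0.3 0.394 -0.248 -0.014 -0.0017 0 0.376;0.3 0.394 -0.248 -0.014 -0.0017 0 0.376;0.3 0.394 -0.248 -0.014 -0.0017 0 0.376;0.3 0.394 -0.248 -0.014 -0.0017 0 0.376;0.3 0.394 -0.248 -0.014 -0.0017 0 0.376"

```text
time_s: 1.5
position: [0.4995, -0.1715, 0.2506]
tool_rot: [0.001, 1.0, 0.011, 0.0]
contact_force: [-0.6, -0.7, 0.0]
opening: 0.0572
gripper_force: 0.0
```

Run:
```python
from h import *
s=manip.state();np.save("s1.npy",s,allow_pickle=True);print(s["position"],Rq(s["tool_rot"])[:,0],s["opening"])
cv2.imwrite("pics/w1.png",snapshot("wrist"))
```

```text
[ 0.49951577 -0.17154299  0.25060248] [9.99740439e-01 2.27821305e-02 1.69300594e-04] 0.057242982030167436
```

View pics/w1.png

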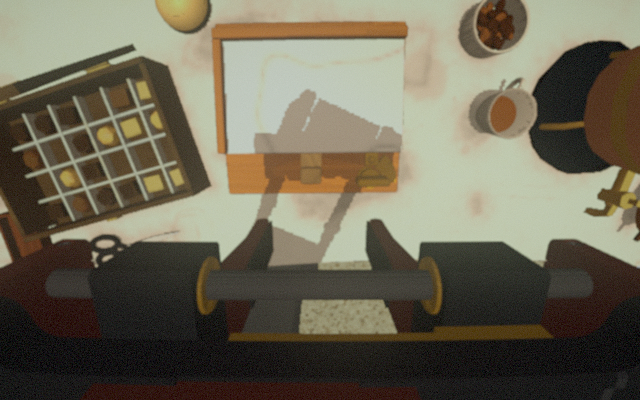

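Run:
```python
from h import *
s=np.load("s1.npy",allow_pickle=True).item();C=cam("wrist",s)
for n,u,v,z in [("bFL",229,193,.012),("bFR",398,192,.012),("fenceBL",214,25,.05),("fenceR",407,24,.05),("slabFR",401,153,.055),("slabL",223,153,.055)]:print(n,np.round(p2w(C,(u,v),z)[0],4))
im=cv2.imread("pics/w1.png")[125:200,220:410]
im=cv2.resize(im,None,fx=4,fy=4,interpolation=cv2.INTER_CUBIC);im=np.clip(im*1.8,0,255).astype('u1');cv2.imwrite("pics/w1z.png",im)
```

```text
bFL [ 0.468  -0.0455  0.012 ]
bFR [ 0.4749 -0.2845  0.012 ]
fenceBL [ 0.6715 -0.0504  0.05  ]
fenceR [ 0.6774 -0.2666  0.05  ]
slabFR [ 0.5338 -0.271   0.055 ]
slabL [ 0.5289 -0.0547  0.055 ]
```

View pics/w1z.png

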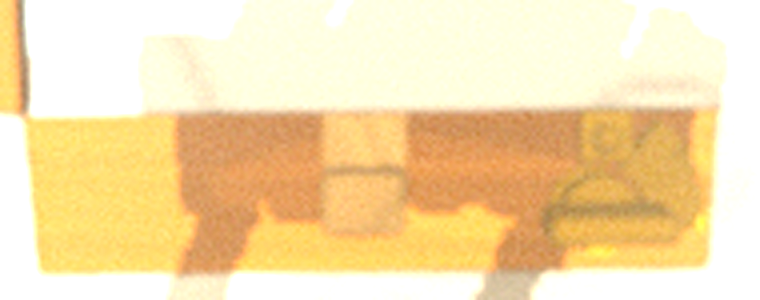

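Run:
```python
from h import *
s=np.load("s1.npy",allow_pickle=True).item();C=cam("wrist",s)
def z(x,y):return (x/4+220-.4,y/4+125-.4)
for n,x,y,h in [("postBack",364,172,.062),("postFront",364,232,.062),("postL",323,205,.062),("postR",405,205,.062),("wingL",550,215,.068),("wingR",678,212,.068)]:print(n,np.round(p2w(C,z(x,y),h)[0],4))
to([.498,-.161,.15],.0265)
```

```text
postBack [ 0.5144 -0.1617  0.062 ]
postFront [ 0.496  -0.1619  0.062 ]
postL [ 0.5041 -0.1494  0.062 ]
postR [ 0.5046 -0.1742  0.062 ]
wingL [ 0.5037 -0.2174  0.068 ]
wingR [ 0.5055 -0.2556  0.068 ]
shift [-0.0014 -0.0107  0.1006] turn [ 0.0018 -0.0003 -0.0036]
```

Request:
apply_moves:
  increments: "0.3 0.0056 -0.0097 0.05 0.0018 0 -0.0036;0.3 0.0056 -0.0097 0.09 0.0018 0 -0.0036;0.3 0.0056 -0.0097 0.13 0.0018 0 -0.0036;0.3 0.0056 -0.0097 0.16 0.0018 0 -0.0036;0.3 0.0056 -0.0097 0.18 0.0018 0 -0.0036;0.3 0.0056 -0.0097 0.195 0.0018 0 -0.0036;0.3 0.0056 -0.0097 0.205 0.0018 0 -0.0036;0.3 0.0056 -0.0097 0.205 0.0018 0 -0.0036"

```text
time_s: 2.35
position: [0.5049, -0.161, 0.0446]
tool_rot: [-0.0, 1.0, 0.014, -0.001]
contact_force: [-0.7, -0.4, 0.1]
opening: 0.0572
gripper_force: 0.0
```

Request:
apply_moves:
  increments: "-0.7 0 0 0 0 0 0;-0.7 0 0 0 0 0 0;-0.7 0 0 0 0 0 0;-0.7 0 0 0 0 0 0;-0.7 0 0 0 0 0 0;-0.7 0 0 0 0 0 0"

```text
time_s: 2.95
position: [0.5059, -0.1612, 0.0463]
tool_rot: [0.0, 1.0, 0.014, 0.001]
contact_force: [-0.1, -2.3, 3.4]
opening: 0.0256
gripper_force: 30.0
```

Gripped. Tug slowly, 2 mm per row.

Request:
apply_moves:
  increments: "-0.7 -0.002 0 0 0 0 0;-0.7 -0.004 0 0 0 0 0;-0.7 -0.006 0 0 0 0 0;-0.7 -0.008 0 0 0 0 0;-0.7 -0.01 0 0 0 0 0;-0.7 -0.012 0 0 0 0 0;-0.7 -0.014 0 0 0 0 0;-0.7 -0.016 0 0 0 0 0;-0.7 -0.018 0 0 0 0 0;-0.7 -0.02 0 0 0 0 0"

```text
time_s: 3.95
position: [0.4874, -0.1612, 0.0463]
tool_rot: [-0.0, 1.0, 0.014, 0.003]
contact_force: [8.8, -0.1, -1.4]
opening: 0.026
gripper_force: 30.0
```

Request:
apply_moves:
  increments: "-0.7 -0.002 0 0 0 0 0;-0.7 -0.004 0 0 0 0 0;-0.7 -0.006 0 0 0 0 0;-0.7 -0.008 0 0 0 0 0;-0.7 -0.01 0 0 0 0 0;-0.7 -0.012 0 0 0 0 0;-0.7 -0.014 0 0 0 0 0;-0.7 -0.016 0 0 0 0 0;-0.7 -0.018 0 0 0 0 0;-0.7 -0.02 0 0 0 0 0;-0.7 -0.022 0 0 0 0 0;-0.7 -0.024 0 0 0 0 0;-0.7 -0.026 0 0 0 0 0;-0.7 -0.028 0 0 0 0 0"

```text
time_s: 5.35
position: [0.4593, -0.162, 0.0463]
tool_rot: [-0.0, 1.0, 0.014, 0.003]
contact_force: [6.5, 0.2, 0.0]
opening: 0.026
gripper_force: 30.0
```

Request:
apply_moves:
  increments: "-0.7 -0.002 0 0 0 0 0;-0.7 -0.004 0 0 0 0 0;-0.7 -0.006 0 0 0 0 0;-0.7 -0.008 0 0 0 0 0;-0.7 -0.01 0 0 0 0 0;-0.7 -0.012 0 0 0 0 0;-0.7 -0.014 0 0 0 0 0;-0.7 -0.016 0 0 0 0 0;-0.7 -0.018 0 0 0 0 0;-0.7 -0.02 0 0 0 0 0;-0.7 -0.022 0 0 0 0 0;-0.7 -0.024 0 0 0 0 0;-0.7 -0.026 0 0 0 0 0;-0.7 -0.028 0 0 0 0 0;-0.7 -0.03 0 0 0 0 0;-0.7 -0.032 0 0 0 0 0"

```text
time_s: 6.95
position: [0.4259, -0.1633, 0.0461]
tool_rot: [0.0, 1.0, 0.014, 0.001]
contact_force: [3.9, 0.0, 5.6]
opening: 0.0259
gripper_force: 30.0
```

Request:
apply_moves:
  increments: "-0.7 -0.003 0 0 0 0 0;-0.7 -0.006 0 0 0 0 0;-0.7 -0.009 0 0 0 0 0;-0.7 -0.012 0 0 0 0 0;-0.7 -0.015 0 0 0 0 0;-0.7 -0.018 0 0 0 0 0;-0.7 -0.02 0 0 0 0 0;-0.7 -0.02 0 0 0 0 0;-0.7 -0.02 0 -0.01 0 0 0;-0.7 -0.02 0 -0.03 0 0 0;-0.7 -0.02 0 -0.05 0 0 0;-0.7 -0.02 0 -0.07 0 0 0;-0.7 -0.02 0 -0.09 0 0 0;-0.7 -0.02 0 -0.1 0 0 0;-0.7 -0.02 0 -0.1 0 0 0"

```text
time_s: 8.45
position: [0.4055, -0.1639, 0.1463]
tool_rot: [0.0, 1.0, 0.014, 0.0]
contact_force: [-0.4, -0.7, -1.4]
opening: 0.026
gripper_force: 30.0
```

Run:
```python
from h import *
s=manip.state();print(s["position"],s["opening"],s["joint_pos"]);
a=cv2.resize(snapshot("top")[130:300,160:480],None,fx=2.5,fy=2.5)
cv2.imwrite("pics/t2.png",np.clip(a*1.3,0,255).astype('u1'))
C=cam("top");yaw=np.radians(6.6)
im=cv2.imread("pics/top0.png")
for n in("top",):
  for sg in (1,-1):
    o=np.array([.3676,.2707])-sg*.042*np.array([np.cos(yaw),np.sin(yaw)]);print(sg,o,np.hypot(*o))
```

```text
[ 0.40548259 -0.16390188  0.14633264] 0.0260472406174264 [-4.61836068e-01 -3.57553691e-01  1.79989845e+00 -1.52778358e-04
  1.69886494e+00  1.08064337e+00]
1 [0.32587834 0.26587264] 0.4205769317462115
-1 [0.40932166 0.27552736] 0.49341619803462317
```

View pics/t2.png

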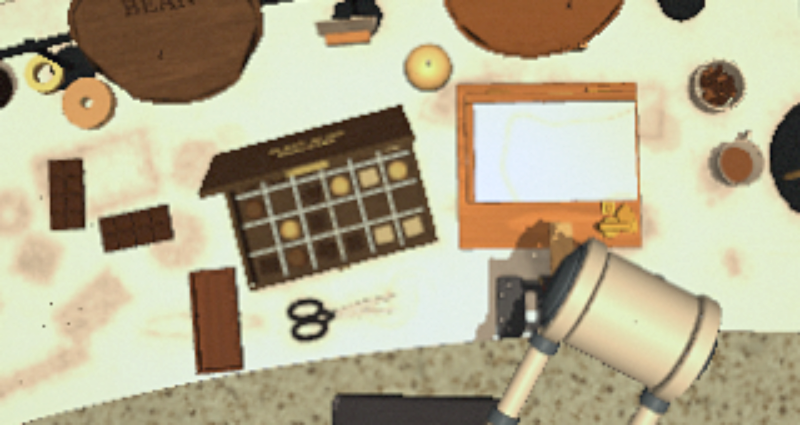

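Run:
```python
from h import *
to([.42,.05,.17],.08);to([.326,.266,.15],.115);to([.326,.266,.043],.115)
```

```text
shift [ 0.0208 -0.2132 -0.0248] turn [-0.0005  0.0009 -0.0516]
shift [-0.067  -0.4318 -0.0046] turn [-0.0005  0.0009 -0.0866]
shift [-0.0669 -0.4317  0.1024] turn [-0.0005  0.0009 -0.0866]
```

Request:
apply_moves:
  increments: "-0.7 0.01 -0.02 -0.02 0 0 0;-0.7 0.015 -0.05 -0.025 0 0 -0.02;-0.7 0.02 -0.08 -0.025 0 0 -0.03;-0.7 0.02 -0.11 -0.025 0 0 -0.03;-0.7 0.02 -0.14 -0.025 0 0 -0.04;-0.7 0.02 -0.17 -0.025 0 0 -0.05;-0.7 0.02 -0.2 -0.025 0 0 -0.05;-0.7 0.015 -0.23 -0.025 0 0 -0.06;-0.7 0 -0.27 -0.025 0 0 -0.07;-0.7 -0.015 -0.31 -0.02 0 0 -0.08;-0.7 -0.03 -0.35 -0.02 0 0 -0.0866;-0.7 -0.045 -0.39 -0.015 0 0 -0.0866;-0.7 -0.06 -0.42 -0.01 0 0 -0.0866;-0.7 -0.067 -0.432 -0.005 0 0 -0.0866;-0.7 -0.067 -0.432 -0.005 0 0 -0.0866;-0.7 -0.067 -0.432 -0.005 0 0 -0.0866"

```text
time_s: 10.1
position: [0.3259, 0.2656, 0.1494]
tool_rot: [0.001, 0.998, 0.058, -0.001]
contact_force: [-0.2, -0.4, -0.6]
opening: 0.026
gripper_force: 30.0
```

Run:
```python
from h import *
s=manip.state();np.save("s2.npy",s,allow_pickle=True);print(s["position"],s["opening"])
im=snapshot("wrist");C=cam("wrist",s);cv2.imwrite("pics/w2.png",im)
y=.115;ux=np.array([np.cos(y),np.sin(y)]);uy=np.array([-ux[1],ux[0]])
print(np.round(w2p(C,[[*(np.array([.3676,.2707])+a*ux*.0675+b*uy*.03),.018] for a,b in((1,1),(1,-1),(-1,-1),(-1,1))])))
```

```text
[0.32589002 0.26559629 0.14938207] 0.02602941422091014
[[286.  76.]
 [351.  76.]
 [347. 214.]
 [290. 214.]]
```

View pics/w2.png

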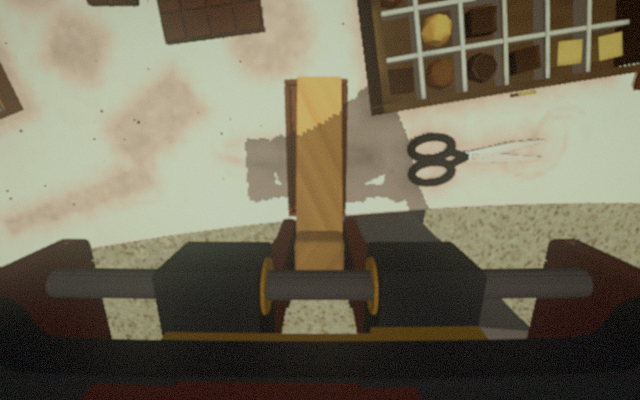

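Request:
apply_moves:
  increments: "-0.7 -0.002 -0.0005 0.03 0 0 0;-0.7 -0.002 -0.0005 0.06 0 0 0;-0.7 -0.002 -0.0005 0.08 0 0 0;-0.7 -0.002 -0.0005 0.09 0 0 0;-0.7 -0.002 -0.0005 0.098 0 0 0;-0.7 -0.002 -0.0005 0.103 0 0 0;-0.7 -0.002 -0.0005 0.106 0 0 0;-0.7 -0.002 -0.0005 0.108 0 0 0;-0.7 -0.002 -0.0005 0.109 0 0 0;-0.7 -0.002 -0.0005 0.109 0 0 0"

```text
time_s: 11.15
position: [0.3244, 0.2666, 0.0419]
tool_rot: [-0.0, 0.998, 0.058, 0.0]
contact_force: [0.5, 0.9, -0.7]
opening: 0.0257
gripper_force: 30.0
```

Request:
apply_moves:
  increments: "-0.7 0 0 0.002 0 0 0;-0.7 0 0 0.003 0 0 0;-0.7 0 0 0.004 0 0 0;-0.7 0 0 0.004 0 0 0"

```text
time_s: 11.55
position: [0.3245, 0.2667, 0.0393]
tool_rot: [-0.0, 0.998, 0.058, 0.001]
contact_force: [-3.0, -2.5, 9.4]
opening: 0.026
gripper_force: 30.0
```

Sole is on the tray floor (9 N upward). Release and lift.

Request:
apply_moves:
  increments: "-0.2 0 0 0.001 0 0 0;0 0 0 0.001 0 0 0;0.1 0 0 0.001 0 0 0;0.1 0 0 0 0 0 0;0.1 0 0 -0.02 0 0 0;0.1 0 0 -0.05 0 0 0;0.1 0 0 -0.09 0 0 0;0.1 0 0 -0.13 0 0 0;0.1 0 0 -0.13 0 0 0"

```text
time_s: 12.45
position: [0.3262, 0.2678, 0.174]
tool_rot: [-0.003, 0.998, 0.057, 0.004]
contact_force: [0.4, 0.1, 0.4]
opening: 0.0481
gripper_force: 0.0
```

Run:
```python
from h import *
s=manip.state();print(s["position"],s["opening"])
im=snapshot("wrist");cv2.imwrite("pics/w3.png",im[:, 100:540])
to([.42,-.02,.17],.06);to([.502,-.239,.15],.0265)
```

```text
[0.32615815 0.26776668 0.17399151] 0.048129528591674325
shift [0.061  0.2962 0.0003] turn [-0.0032 -0.0056  0.055 ]
shift [0.1172 0.5232 0.0199] turn [-0.0033 -0.0055  0.0885]
```

View pics/w3.png

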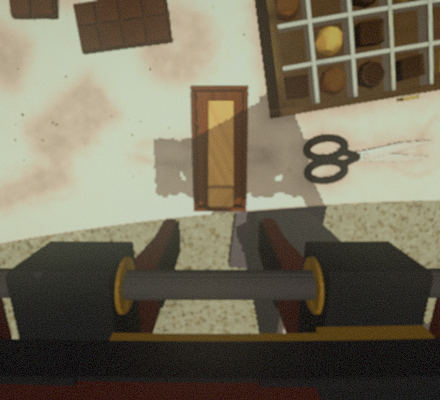

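Request:
apply_moves:
  increments: "0 0.01 0.045 -0.03 0 0 0;0 0.02 0.09 -0.03 0 0 0;0 0.03 0.135 -0.03 0 0 0;0 0.04 0.18 -0.03 0 0 -0.1;0 0.05 0.225 -0.03 0 0 -0.2;0 0.06 0.27 -0.03 0 0 -0.3;0 0.07 0.315 -0.03 0 0 -0.44;0 0.08 0.36 -0.03 0 0 -0.58;0 0.09 0.405 -0.03 0 0 -0.72;0 0.1 0.45 -0.02 0 0 -0.86;0 0.11 0.49 -0.02 0 0 -1;0 0.117 0.523 -0.02 0 0 -1.15;0 0.117 0.523 -0.02 0 0 -1.3;0 0.117 0.523 -0.02 0 0 -1.45;0 0.117 0.523 -0.02 0 0 -1.48;0 0.117 0.523 -0.02 0 0 -1.48;0 0.117 0.523 -0.02 0 0 -1.48;0 0.117 0.523 -0.02 0 0 -1.48"

```text
time_s: 14.3
position: [0.5003, -0.2395, 0.1869]
tool_rot: [-0.0, 0.699, 0.715, 0.0]
contact_force: [-0.3, -0.2, -0.5]
opening: 0.0438
gripper_force: 0.0
```

Run:
```python
from h import *
s=manip.state();np.save("s4.npy",s,allow_pickle=True);print(s["position"],s["joint_pos"],s["opening"])
im=snapshot("wrist");C=cam("wrist",s);cv2.imwrite("pics/w4f.png",im)
p=w2p(C,[[.502,-.239,.068]])[0];print(p);x,y=int(p[0])-80,max(0,int(p[1])-60);print(x,y)
cv2.imwrite("pics/w4.png",np.clip(cv2.resize(im[y:y+120,x:x+160],None,fx=4,fy=4,interpolation=2)*1.4,0,255).astype('u1'))
to([.502,-.239,.059],1.6)
```

```text
[ 0.50031752 -0.23948771  0.18691588] [-5.07942571e-01 -3.46273578e-02  1.44654184e+00  2.81070167e-04
  1.73046492e+00 -5.31393259e-01] 0.04378618455673673
[321.19317943 193.80629976]
241 133
shift [0.0004 0.0017 0.1281] turn [-0.0003 -0.0005 -0.0055]
```

View pics/w4.png

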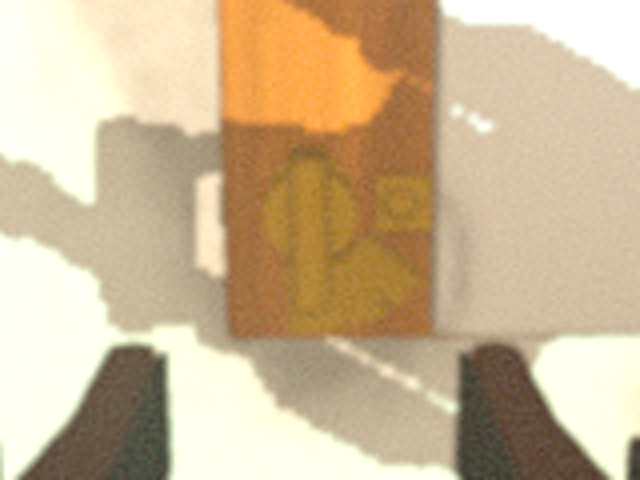

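Run:
```python
from h import *
s=np.load("s4.npy",allow_pickle=True).item();C=cam("wrist",s)
print(p2w(C,[(241+293/4,133+235/4),(241+327/4,133+235/4),(241+310/4,133+160/4),(241+310/4,133+312/4)],.068))
to([.4995,-.239,.058],1.6)
```

```text
[[ 0.49519184 -0.23710147  0.068     ]
 [ 0.50346174 -0.23690298  0.068     ]
 [ 0.49889625 -0.21855014  0.068     ]
 [ 0.49978407 -0.25659666  0.068     ]]
shift [ 0.0005 -0.0008  0.1291] turn [-0.0003 -0.0005 -0.0055]
```

Request:
apply_moves:
  increments: "-0.3 0.001 -0.001 0.04 0 0 -0.0055;-0.3 0.001 -0.001 0.08 0 0 -0.0055;-0.3 0.001 -0.001 0.105 0 0 -0.0055;-0.3 0.001 -0.001 0.12 0 0 -0.0055;-0.3 0.001 -0.001 0.129 0 0 -0.0055;-0.3 0.001 -0.001 0.129 0 0 -0.0055;-1 0.001 -0.001 0.129 0 0 -0.0055;-1 0.001 -0.001 0.129 0 0 -0.0055;-1 0.001 -0.001 0.129 0 0 -0.0055;-1 0.001 -0.001 0.129 0 0 -0.0055"

```text
time_s: 15.35
position: [0.4994, -0.2392, 0.0602]
tool_rot: [0.001, 0.697, 0.718, -0.0]
contact_force: [-4.8, -0.5, 6.0]
opening: 0.0097
gripper_force: 30.0
```

Request:
apply_moves:
  increments: "-1 0 0 0 0 0 -0.06;-1 0 0 0 0 0 -0.12;-1 0 0 0 0 0 -0.18;-1 0 0 0 0 0 -0.24;-1 0 0 0 0 0 -0.3;-1 0 0 0 0 0 -0.36;-1 0 0 0 0 0 -0.42;-1 0 0 0 0 0 -0.48;-1 0 0 0 0 0 -0.54;-1 0 0 0 0 0 -0.6;-1 0 0 0 0 0 -0.66;-1 0 0 0 0 0 -0.72;-1 0 0 0 0 0 -0.78"

```text
time_s: 16.65
position: [0.5002, -0.2388, 0.0601]
tool_rot: [0.001, 0.37, 0.929, 0.0]
contact_force: [-0.2, 1.9, 4.2]
opening: 0.0097
gripper_force: 30.0
```

Request:
apply_moves:
  increments: "-1 0 0 0 0 0 -0.06;-1 0 0 0 0 0 -0.12;-1 0 0 0 0 0 -0.18;-1 0 0 0 0 0 -0.24;-1 0 0 0 0 0 -0.3;-1 0 0 0 0 0 -0.36;-1 0 0 0 0 0 -0.42;-1 0 0 0 0 0 -0.48;-1 0 0 0 0 0 -0.54;-1 0 0 0 0 0 -0.6;-1 0 0 0 0 0 -0.66;-1 0 0 0 0 0 -0.72;-1 0 0 0 0 0 -0.76;-1 0 0 0 0 0 -0.78;-1 0 0 0 0 0 -0.78"

```text
time_s: 18.15
position: [0.5005, -0.2379, 0.0602]
tool_rot: [0.002, -0.01, 1.0, 0.001]
contact_force: [-0.2, 4.3, 5.7]
opening: 0.0099
gripper_force: 30.0
```

Run:
```python
from h import *
s=manip.state();x=Rq(s["tool_rot"])[:,0];print(s["position"],np.arctan2(x[1],x[0]),s["ft_torque"],s["opening"])
```

```text
[ 0.5005304  -0.23791544  0.06017144] -3.1216929284281085 [ 0.88862857 -0.06123377  0.04806113] 0.009910118880826404
```

Request:
apply_moves:
  increments: "-1 0 0 0 0 0 -0.03;-1 0 0 0 0 0 -0.05;-1 0 0 0 0 0 -0.05;-0.7 0 0 0 0 0 -0.02;-0.5 0 0 0 0 0 -0.01;-0.4 0 0 0 0 0 -0.01;-0.4 0 0 -0.02 0 0 -0.01;-0.4 0 0 -0.06 0 0 -0.01;-0.4 0 0 -0.1 0 0 -0.01;-0.4 0 0 -0.12 0 0 -0.01;-0.4 0 0 -0.12 0 0 -0.01"

```text
time_s: 19.25
position: [0.5009, -0.2396, 0.1829]
tool_rot: [0.003, -0.015, 1.0, -0.002]
contact_force: [0.3, -1.1, -0.3]
opening: 0.0265
gripper_force: 0.0
```

Run:
```python
from h import *
s=manip.state();print(s["position"],s["joint_pos"])
C=cam("top");im=snapshot("top");cv2.imwrite("pics/t5f.png",im)
hsv=cv2.cvtColor(im,cv2.COLOR_BGR2HSV);m=(hsv[...,2]<110).astype('u1')*255
for (x0,y0,x1,y1,z) in [(170,185,199,230,.01),(199,205,236,236,.01)]:
    k=np.zeros_like(m);k[y0:y1,x0:x1]=m[y0:y1,x0:x1]
    c=max(cv2.findContours(k,0,2)[0],key=cv2.contourArea)
    q=p2w(C,c.reshape(-1,2),z)[:,:2]; print(cv2.minAreaRect((q*1000).astype('f4')))
to([.42,0,.2],1.6);to([.47,.34,.22],.235)
```

```text
[ 0.50086469 -0.23961108  0.18288873] [-5.07613874e-01 -4.04758857e-02  1.45936812e+00  2.08640166e-04
  1.71516194e+00 -2.10758139e+00]
((529.6009521484375, 481.4331970214844), (94.30007934570312, 48.18852996826172), 3.275583028793335)
((485.86981201171875, 383.3789367675781), (46.66267013549805, 96.69522857666016), 13.440888404846191)
shift [ 0.073   0.2414 -0.0207] turn [1.2000e-03 3.6000e-03 1.5708e+00]
shift [ 0.0131  0.5797 -0.041 ] turn [4.2000e-03 2.7000e-03 2.9358e+00]
```

Run:
```python
from h import *
to([.40,-.05,.24],3.17);to([.42,.2,.25],2.4);to([.47,.36,.22],1.805)
C=cam("top");E,K,k=cam("side")
print(np.round(p2w(cam("side"),[(268,292),(265,345)],.0),3),np.round(p2w(cam("side"),[(268,292),(265,345)],.1),3),np.round(p2w(cam("side"),[(268,292),(265,345)],.2),3))
print(np.round(p2w(C,[(155,245)],.0),3),np.round(p2w(C,[(155,245)],.1),3))
```

```text
shift [ 0.0944  0.1919 -0.0607] turn [-0.0015  0.003   0.0008]
shift [ 0.0671  0.4412 -0.071 ] turn [-3.000e-04  3.500e-03  7.708e-01]
shift [ 0.0125  0.5997 -0.0411] turn [8.0000e-04 3.6000e-03 1.3658e+00]
[[0.52  0.322 0.   ]
 [0.446 0.464 0.   ]] [[0.474 0.393 0.1  ]
 [0.408 0.519 0.1  ]] [[0.428 0.463 0.2  ]
 [0.37  0.575 0.2  ]]
[[0.4   0.586 0.   ]] [[0.404 0.541 0.1  ]]
```

Request:
apply_moves:
  increments: "0.5 0.03 0.04 -0.03 0 0 0;0.5 0.06 0.085 -0.05 0 0 0;0.5 0.08 0.13 -0.06 0 0 0;0.5 0.09 0.175 -0.065 0 0 0;0.5 0.09 0.22 -0.07 0 0 0;0.5 0.09 0.265 -0.07 0 0 0.14;0.5 0.085 0.31 -0.07 0 0 0.28;0.5 0.08 0.355 -0.07 0 0 0.42;0.5 0.075 0.4 -0.07 0 0 0.56;0.5 0.067 0.445 -0.07 0 0 0.7;0.5 0.05 0.49 -0.065 0 0 0.84;0.5 0.035 0.53 -0.06 0 0 0.98;0.5 0.02 0.57 -0.05 0 0 1.1;0.5 0.013 0.6 -0.041 0 0 1.24;0.5 0.013 0.6 -0.041 0.001 0.0036 1.366;0.5 0.013 0.6 -0.041 0.001 0.0036 1.366;0.5 0.013 0.6 -0.041 0.001 0.0036 1.366"

```text
time_s: 21.0
position: [0.4689, 0.3601, 0.218]
tool_rot: [-0.002, 0.619, 0.786, -0.002]
contact_force: [-0.6, 0.8, 1.3]
opening: 0.0655
gripper_force: 0.0
```

Run:
```python
from h import *
s=manip.state();np.save("s5.npy",s,allow_pickle=True);print(s["position"],s["joint_pos"],s["opening"])
im=snapshot("wrist");cv2.imwrite("pics/w5f.png",im)
t=cv2.imread("pics/top0.png")[170:310,40:260];sd=snapshot("side")[200:400,200:360]
c=np.zeros((600,800,3),'u1');c[:400,:640]=im;c[400:,:314]=cv2.resize(t,(314,200));c[400:600,320:480]=sd
cv2.imwrite("pics/c5.png",c)
```

```text
[0.46888475 0.36013118 0.21804944] [0.59597536 0.06776894 1.2880991  0.0026042  1.78975162 0.35958918] 0.06548626274329274
```

View pics/c5.png

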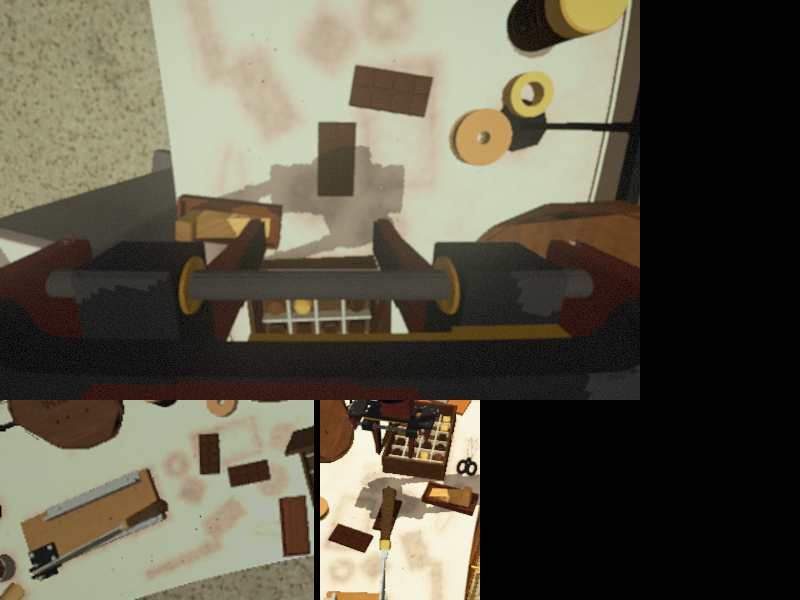

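```bash
cat >> h.py <<'E'
def bars(im,C,boxes,z,thr=95):
    g=im.max(2);out=[]
    for x0,y0,x1,y1 in boxes:
        k=np.zeros(g.shape,'u1');k[y0:y1,x0:x1]=(g[y0:y1,x0:x1]<thr)*255
        c=max(cv2.findContours(k,0,2)[0],key=cv2.contourArea)
        q=p2w(C,c.reshape(-1,2),z)[:,:2]; r=cv2.minAreaRect((q*1000).astype('f4'));print(np.round(r[0],1),np.round(r[1],1),round(r[2],2));out.append(r)
    return out
E
python3 - <<'E'
from h import *
s=np.load("s5.npy",allow_pickle=True).item();C=cam("wrist",s);im=cv2.imread("pics/w5f.png")
g=im.max(2);print(g[158,337],g[130,337],g[190,337],g[160,365],g[180,300],g[90,391])
bars(im,C,[(308,112,366,204),(340,55,445,125)],.01,75)
bars(im,C,[(308,112,366,204),(340,55,445,125)],.01,88)
to([.486,.383,.10],1.805)
E
```

```text
76 97 73 142 140 94
[487.9 367.2] [43.1 48.1] 13.59
[532.9 461.5] [0. 0.] 0.0
[485.7 374.3] [44.6 66.1] 12.86
[557.4 489.9] [11.7 26.6] 60.42
shift [0.0183 0.022  0.1198] turn [-0.0021 -0.0021  0.0015]
```

Run:
```python
from h import *
s=np.load("s5.npy",allow_pickle=True).item();C=cam("wrist",s);im=cv2.imread("pics/w5f.png")
r=bars(im,C,[(308,112,366,204),(340,55,445,125)],.01,120)
for a in (.0,):to([r[0][0][0]/1000,r[0][0][1]/1000,.06],np.radians(90+r[0][2]))
```

```text
[483. 386.] [47.3 92.9] 12.91
[525.6 481.9] [93.  46.1] 5.38
shift [0.0219 0.0199 0.1598] turn [-0.0021 -0.0021  0.0103]
```

Request:
apply_moves:
  increments: "0.5 0.0205 0.0205 0.04 -0.002 -0.002 0.006;0.5 0.0205 0.0205 0.085 -0.002 -0.002 0.006;0.5 0.0205 0.0205 0.13 -0.002 -0.002 0.006;0.5 0.0205 0.0205 0.16 -0.002 -0.002 0.006;0.5 0.0205 0.0205 0.185 -0.002 -0.002 0.006;0.5 0.0205 0.0205 0.197 -0.002 -0.002 0.006;0.5 0.0205 0.0205 0.201 -0.002 -0.002 0.006;0.5 0.0205 0.0205 0.201 -0.002 -0.002 0.006"

```text
time_s: 21.9
position: [0.4842, 0.3855, 0.0197]
tool_rot: [0.0, 0.622, 0.783, 0.0]
contact_force: [0.2, 0.8, 0.6]
opening: 0.0656
gripper_force: 0.0
```

Request:
apply_moves:
  increments: "0.5 0 0 0.003 0 0 0;-0.2 0 0 0.003 0 0 0;-0.2 0 0 0.003 0 0 0;-0.2 0 0 0.003 0 0 0;-0.2 0 0 0.003 0 0 0;-0.2 0 0 0.003 0 0 0;-0.2 0 0 -0.02 0 0 0;-0.2 0 0 -0.06 0 0 0;-0.2 0 0 -0.1 0 0 0;-0.2 0 0 -0.14 0 0 0;-0.2 0 0 -0.18 0 0 0;-0.2 0 0 -0.21 0 0 0;-0.2 0 0 -0.21 0 0 0"

```text
time_s: 23.2
position: [0.485, 0.3866, 0.2347]
tool_rot: [0.001, 0.622, 0.783, 0.004]
contact_force: [0.1, -0.0, 0.0]
opening: 0.0474
gripper_force: 30.0
```

Run:
```python
from h import *
# station
y=.0265;O=np.array([.5815,-.162]);ux=np.array([np.cos(y),np.sin(y)]);uy=np.array([-ux[1],ux[0]])
S=lambda a,b:O+a*ux+b*uy
print(S(.078,.1),S(.026,.046),S(.02,-.01))
to([.43,.2,.23],2.4);to([.40,-.05,.23],3.168);p=S(.022,.05);to([*p,.15],3.168);to([*p,.07],3.168)
```

```text
[ 0.65682292 -0.05996835] [ 0.60627201 -0.11532723] [ 0.60175795 -0.17146655]
shift [-0.1693 -0.0958  0.0033] turn [ 0.0088 -0.0011 -0.6014]
shift [-0.4061 -0.1815  0.0018] turn [ 0.0092  0.0024 -1.3694]
shift [-0.5119  0.001   0.0829] turn [ 0.0092  0.0024 -1.3694]
shift [-5.122e-01  3.000e-04  1.629e-01] turn [ 0.0092  0.0024 -1.3694]
```

Request:
apply_moves:
  increments: "-0.2 -0.04 -0.025 0 0 0 -0.1;-0.2 -0.08 -0.05 0 0 0 -0.22;-0.2 -0.12 -0.075 0 0 0 -0.34;-0.2 -0.165 -0.095 0 0 0 -0.46;-0.2 -0.2 -0.11 0 0 0 -0.6;-0.2 -0.24 -0.125 0 0 0 -0.74;-0.2 -0.28 -0.14 0 0 0 -0.88;-0.2 -0.32 -0.155 0 0 0 -1.02;-0.2 -0.36 -0.165 0 0 0 -1.16;-0.2 -0.39 -0.175 0 0 0 -1.3;-0.2 -0.406 -0.18 0 0.009 0.0024 -1.369;-0.2 -0.406 -0.18 0 0.009 0.0024 -1.369;-0.2 -0.43 -0.14 0 0.009 0.0024 -1.369;-0.2 -0.455 -0.1 0 0.009 0.0024 -1.369;-0.2 -0.48 -0.06 0 0.009 0.0024 -1.369;-0.2 -0.5 -0.025 0.02 0.009 0.0024 -1.369;-0.2 -0.512 0 0.05 0.009 0.0024 -1.369;-0.2 -0.512 0 0.08 0.009 0.0024 -1.369;-0.2 -0.512 0 0.08 0.009 0.0024 -1.369"

```text
time_s: 25.1
position: [0.5972, -0.1113, 0.1407]
tool_rot: [-0.01, -0.012, 1.0, -0.001]
contact_force: [-0.8, 0.4, -1.5]
opening: 0.0478
gripper_force: 30.0
```

Run:
```python
from h import *
s=manip.state();print(s["position"],s["opening"],s["joint_pos"])
to([.602,-.1165,.065],3.168)
im=snapshot("wrist");cv2.imwrite("pics/w6.png",im)
```

```text
[ 0.59724248 -0.11125704  0.14071381] 0.04776450310035389 [-0.23669424  0.12999469  1.35850684 -0.00631649  1.67156654 -1.83238225]
shift [-0.0061 -0.0053  0.0756] turn [-0.0013 -0.0195 -0.0021]
```

View pics/w6.png

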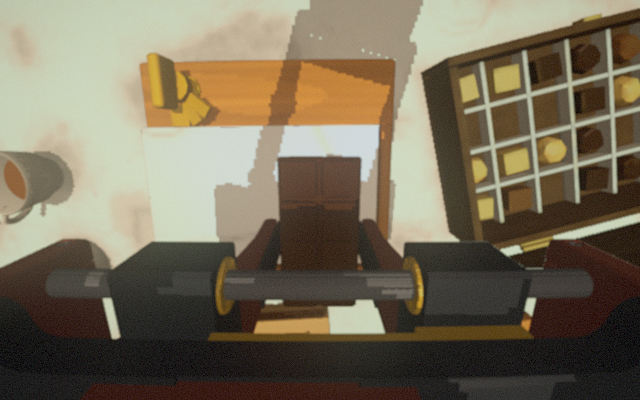

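Request:
apply_moves:
  increments: "-0.2 0 0 0 0 0 0;-0.2 0 0 0 0 0 0"

```text
time_s: 25.35
position: [0.6001, -0.1128, 0.1516]
tool_rot: [-0.002, -0.013, 1.0, -0.003]
contact_force: [0.2, -1.1, -0.5]
opening: 0.0478
gripper_force: 30.0
```

Run:
```python
from h import *
s=manip.state();print(s["position"],s["opening"],s["contact_force"])
to([.602,-.1165,.065],3.168)
```

```text
[ 0.60005444 -0.1127879   0.1516188 ] 0.047821249665365606 [ 0.19280022 -1.07267403 -0.4823196 ]
shift [-0.0021 -0.0032  0.0866] turn [-0.0061 -0.0033 -0.0007]
```

Request:
apply_moves:
  increments: "-0.2 -0.002 -0.003 0.03 -0.006 -0.003 0;-0.2 -0.002 -0.003 0.055 -0.006 -0.003 0;-0.2 -0.002 -0.003 0.075 -0.006 -0.003 0;-0.2 -0.002 -0.003 0.083 -0.006 -0.003 0;-0.2 -0.002 -0.003 0.087 -0.006 -0.003 0;-0.2 -0.002 -0.003 0.09 -0.006 -0.003 0;-0.2 -0.002 -0.003 0.092 -0.006 -0.003 0;-0.2 -0.002 -0.003 0.092 -0.006 -0.003 0"

```text
time_s: 26.15
position: [0.6014, -0.1167, 0.0578]
tool_rot: [-0.001, -0.013, 1.0, 0.0]
contact_force: [0.4, -0.1, 0.5]
opening: 0.0477
gripper_force: 30.0
```

Request:
apply_moves:
  increments: "-0.2 0 0 0.001 0 0 0;-0.2 0 0 0.0015 0 0 0;0 0 0 0.001 0 0 0;0.2 0 0 0.001 0 0 0;0.3 0 0 0.001 0 0 0;0.3 0 0 0 0 0 0;0.3 0 0 -0.02 0 0 0;0.3 0 0 -0.06 0 0 0;0.3 0 0 -0.08 0 0 0;0.3 0 0 -0.08 0 0 0;0.3 0 0 -0.08 0 0 0"

```text
time_s: 27.25
position: [0.6011, -0.1166, 0.1359]
tool_rot: [-0.002, -0.013, 1.0, 0.0]
contact_force: [1.2, 0.2, -0.6]
opening: 0.0569
gripper_force: 0.0
```

Run:
```python
from h import *
s=manip.state();print(s["position"],s["opening"])
im=snapshot("wrist");cv2.imwrite("pics/w7.png",im);C=cam("wrist",s)
t=snapshot("top");cv2.imwrite("pics/t7.png",t);g=t.max(2);print(g[185:210:6,370:415:4])
# predicted pixel outlines
y=.0265;O=np.array([.5815,-.162]);ux=np.array([np.cos(y),np.sin(y)]);uy=np.array([-ux[1],ux[0]])
print(np.round(w2p(C,[[*(O+a*ux+b*uy),.05] for a,b in((-.026,.069),(-.026,.021),(.07,.021),(.07,.069))])))
```

```text
[ 0.60106172 -0.11659888  0.13590232] 0.056903360761768836
[[136  73  71  67  64  79  46  90 103 131 141 103]
 [ 35  48 123 127  46  21  83 131  65 102  67 158]
 [ 57  63 193 138 132 184 182 187 172 174 187 171]
 [133 135 176 137 189 184 184 119 182 158 182 169]
 [195 192 140 136 189 175 179 165 174 171 169 169]]
[[348. 150.]
 [290. 150.]
 [293. 257.]
 [346. 257.]]
```

Request:
apply_moves:
  increments: "-1 0 -0.03 0 0 0 0;-1 0 -0.052 0 0 0 0;-1 0 -0.052 0.03 0 0 0;-1 0 -0.052 0.06 0 0 0;-1 0 -0.052 0.072 0 0 0;-1 0 -0.052 0.0785 0 0 0;-1 0 -0.052 0.0785 0 0 0"

```text
time_s: 28.05
position: [0.6017, -0.1683, 0.0571]
tool_rot: [-0.003, -0.013, 1.0, 0.001]
contact_force: [0.2, 1.0, 0.4]
opening: 0.0046
gripper_force: 0.0
```

```bash
cat >> h.py <<'E'
_y=.0265;_O=np.array([.5815,-.162]);_u=np.array([np.cos(_y),np.sin(_y)]);_v=np.array([-_u[1],_u[0]])
def st():
    s=manip.state();d=s["position"][:2]-_O;f=s["contact_force"][:2];print("station",np.round([d@_u,d@_v,s["position"][2]],4),"F",np.round([f@_u,f@_v,s["contact_force"][2]],1),"op",round(s["opening"],4),s["time_s"])
E
python3 -c "
from h import *
st()"
```

```text
station [ 0.02   -0.0068  0.0571] F [0.2 1.  0.4] op 0.0046 28.05
```

Request:
apply_moves:
  increments: "-1 0 0.005 0 0 0 0;-1 0 0.009 0 0 0 0;-1 0 0.012 0 0 0 0;-1 0 0.015 0 0 0 0;-1 0 0.018 0 0 0 0;-1 0 0.021 0 0 0 0;-1 0 0.024 0 0 0 0;-1 0 0.027 0 0 0 0;-1 0 0.03 0 0 0 0;-1 0 0.033 0 0 0 0;-1 0 0.036 0 0 0 0;-1 0 0.038 0 0 0 0;-1 0 0.04 0 0 0 0;-1 0 0.042 0 0 0 0;-1 0 0.042 0 0 0 0"

```text
time_s: 29.55
position: [0.601, -0.1263, 0.0581]
tool_rot: [-0.002, -0.013, 1.0, 0.001]
contact_force: [-0.2, -0.6, -1.1]
opening: 0.0002
gripper_force: 0.0
```

```bash
python3 -c "
from h import *
st()"
```

```text
station [0.0205 0.0352 0.0581] F [-0.2 -0.6 -1.1] op 0.0002 29.55
```

Request:
apply_moves:
  increments: "-1 0 0.001 0 0 0 0;-1 0 0.002 0 0 0 0;-1 0 0.003 0 0 0 0;-1 0 0.004 0 0 0 0;-1 0 0.005 0 0 0 0;-1 0 0.006 0 0 0 0;-1 0 0.006 0 0 0 0"

```text
time_s: 30.25
position: [0.6009, -0.1204, 0.0581]
tool_rot: [-0.002, -0.013, 1.0, 0.0]
contact_force: [0.2, -0.1, 0.2]
opening: 0.0005
gripper_force: 0.0
```

```bash
python3 -c "
from h import *
st()"
```

```text
station [0.0205 0.0411 0.0581] F [ 0.2 -0.1  0.2] op 0.0005 30.25
```

Request:
apply_moves:
  increments: "-1 0 0.001 0 0 0 0;-1 0 0.002 0 0 0 0;-1 0 0.003 0 0 0 0;-1 0 0.004 0 0 0 0;-1 0 0.004 0 0 0 0"

```text
time_s: 30.75
position: [0.6008, -0.1166, 0.0582]
tool_rot: [-0.002, -0.013, 1.0, 0.0]
contact_force: [-0.3, -0.6, 0.4]
opening: 0.0002
gripper_force: 0.3
```

Run:
```python
from h import *
st()
t=snapshot("top");w=snapshot("wrist")
c=np.zeros((600,800,3),'u1');c[:400,:640]=w;c[400:,:320]=cv2.resize(t[150:250,320:480],(320,200))
cv2.imwrite("pics/c8.png",np.clip(c*1.3,0,255).astype('u1'))
```

```text
station [0.0205 0.0449 0.0582] F [-0.3 -0.6  0.4] op 0.0002 30.75
```

View pics/c8.png

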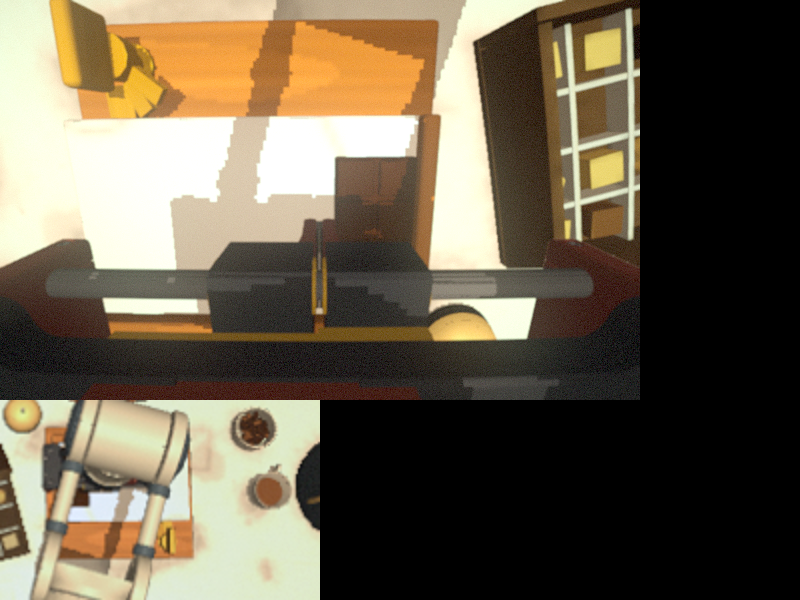

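Request:
apply_moves:
  increments: "-1 0 0.001 0 0 0 0;-1 0 0.002 0 0 0 0;-1 0 0.003 0 0 0 0;-1 0 0.003 0 0 0 0"

```text
time_s: 31.25
position: [0.6008, -0.1163, 0.0586]
tool_rot: [-0.002, -0.012, 1.0, -0.002]
contact_force: [0.6, -8.7, 0.7]
opening: 0.0002
gripper_force: 4.7
```

```bash
python3 -c "
from h import *
st()"
```

```text
station [0.0205 0.0452 0.0586] F [ 0.3 -8.8  0.7] op 0.0002 31.25
```

Request:
apply_moves:
  increments: "-1 0 -0.01 0 0 0 0;-1 0 -0.012 -0.015 0 0 0;-1 0 -0.012 -0.04 0 0 0;-1 0.04 0 -0.04 0 0 0;-1 0.073 0.028 -0.04 0 0 0;-1 0.073 0.028 -0.04 0 0 0;-1 0.073 0.028 -0.015 0 0 0;-1 0.073 0.028 0 0 0 0;-1 0.073 0.028 0.002 0 0 0;-1 0.073 0.028 0.002 0 0 0"

```text
time_s: 32.25
position: [0.527, -0.0875, 0.0563]
tool_rot: [-0.003, -0.013, 1.0, 0.001]
contact_force: [1.0, -0.0, 0.4]
opening: 0.0006
gripper_force: 0.0
```

```bash
python3 -c "
from h import *
st()"
```

```text
station [-0.0525  0.0759  0.0563] F [ 1.  -0.   0.4] op 0.0006 32.25
```

Request:
apply_moves:
  increments: "-1 -0.005 0 0.001 0 0 0;-1 -0.008 0 0.001 0 0 0;-1 -0.011 0 0.001 0 0 0;-1 -0.013 0 0.001 0 0 0;-1 -0.015 0 0.001 0 0 0;-1 -0.017 0 0.001 0 0 0;-1 -0.019 0 0.001 0 0 0;-1 -0.02 0 0.001 0 0 0;-1 -0.021 0 0.001 0 0 0;-1 -0.022 0 0.001 0 0 0;-1 -0.023 0 0.001 0 0 0;-1 -0.023 0 0.001 0 0 0"

```text
time_s: 33.45
position: [0.5487, -0.087, 0.0553]
tool_rot: [-0.004, -0.013, 1.0, 0.0]
contact_force: [-7.0, 0.1, 2.7]
opening: 0.0009
gripper_force: 3.4
```

```bash
python3 -c "
from h import *
st()"
```

```text
station [-0.0308  0.0759  0.0553] F [-7.   0.2  2.7] op 0.0009 33.45
```

Request:
apply_moves:
  increments: "-1 0.01 0 0 0 0 0;-1 0.015 0 -0.02 0 0 0;-1 0.015 0 -0.06 0 0 0;-0.5 0.03 0 -0.1 0 0 0;0.3 0.06 0 -0.15 0 0 0.1;0.5 0.09 0 -0.18 0 0 0.24;0.5 0.11 0 -0.18 0 0 0.38;0.5 0.11 0 -0.18 0 0 0.5;0.5 0.11 0 -0.18 0 0 0.5"

```text
time_s: 34.35
position: [0.4405, -0.0899, 0.2367]
tool_rot: [-0.001, 0.235, 0.972, -0.0]
contact_force: [-0.0, -0.4, 0.0]
opening: 0.0448
gripper_force: 0.0
```

Run:
```python
from h import *
st();s=manip.state();print(s["joint_pos"])
s5=np.load("s5.npy",allow_pickle=True).item();C=cam("wrist",s5)
print(w2p(C,[[.413,.482,.225],[.406,.515,.13],[.40,.586,0]]))
im=snapshot("wrist");cv2.imwrite("pics/w9.png",im);t=snapshot("top");cv2.imwrite("pics/t9.png",t)
bars(t,cam("top"),[(170,185,199,230),(199,205,236,236)],.01,110)
for p,y in (([.42,.1,.25],2.2),([.44,.28,.25],1.2),([.50,.45,.22],.07)):to(p,y)
```

```text
station [-0.139   0.0758  0.2367] F [-0.1 -0.4  0. ] op 0.0448 34.35
[-2.76873887e-01 -3.12889000e-01  1.60533854e+00 -2.76773655e-04
  1.85097591e+00 -1.37233759e+00]
[[261.03559599 -26.5118322 ]
 [286.46078288 -11.74844289]
 [307.84204138 -27.62886052]]
[529.7 481.4] [94.4 48.2] 3.28Traceback (most recent call last):
  File "<stdin>", line 6, in <module>
  File "h.py", line 34, in bars
    c=max(cv2.findContours(k,0,2)[0],key=cv2.contourArea)
ValueError: max() iterable argument is empty
```

Run:
```python
from h import *
for p,y in (([.42,.1,.25],2.2),([.46,.28,.26],1.2),([.53,.43,.25],.07)):to(p,y)
```

```text
shift [ 0.1047  0.1598 -0.0141] turn [-0.0021 -0.0039  0.4707]
shift [ 0.1507  0.3383 -0.0241] turn [-0.004  -0.0026  1.4707]
shift [ 0.1563  0.5037 -0.0143] turn [-0.0059 -0.      2.6007]
```

Request:
apply_moves:
  increments: "0.5 0.025 0.035 -0.015 0 0 0.13;0.5 0.05 0.07 -0.015 0 0 0.27;0.5 0.075 0.11 -0.015 0 0 0.41;0.5 0.1 0.15 -0.015 0 0 0.55;0.5 0.11 0.185 -0.02 0 0 0.69;0.5 0.12 0.22 -0.02 0 0 0.83;0.5 0.13 0.255 -0.024 0 0 0.97;0.5 0.14 0.29 -0.024 0 0 1.11;0.5 0.15 0.32 -0.024 0 0 1.25;0.5 0.15 0.338 -0.024 0 0 1.39;0.5 0.15 0.355 -0.024 0 0 1.53;0.5 0.151 0.37 -0.024 0 0 1.67;0.5 0.152 0.385 -0.024 0 0 1.81;0.5 0.153 0.4 -0.02 0 0 1.95;0.5 0.154 0.42 -0.02 0 0 2.09;0.5 0.155 0.44 -0.015 0 0 2.23;0.5 0.156 0.46 -0.015 0 0 2.37;0.5 0.156 0.48 -0.015 0 0 2.5;0.5 0.156 0.504 -0.015 -0.006 0 2.6;0.5 0.156 0.504 -0.015 -0.006 0 2.6"

```text
time_s: 36.45
position: [0.5325, 0.4317, 0.2476]
tool_rot: [0.001, 0.999, 0.035, -0.002]
contact_force: [-0.1, -0.3, -0.1]
opening: 0.0658
gripper_force: 0.0
```

Run:
```python
from h import *
s=manip.state();print(s["position"],s["joint_pos"],s["opening"])
im=snapshot("wrist");cv2.imwrite("pics/w10.png",im);C=cam("wrist",s)
p=w2p(C,[[.53,.481,.01]])[0];print(p)
x,y=p.astype(int)
r=bars(im,C,[(max(0,x-40),max(0,y-60),x+45,y+60)],.01,120)
to([*(np.array(r[0][0])/1000),.0165],np.radians(r[0][2]))
```

```text
[0.53248378 0.43173564 0.24763352] [6.31440185e-01 3.39140322e-01 9.28236087e-01 4.95005742e-04
 1.87788176e+00 2.13197936e+00] 0.06580367591310063
[282.93115953 171.77660619]
[528.9 481.9] [94.5 46.7] 5.03
shift [ 0.0012 -0.0519  0.2317] turn [ 0.0019  0.0032 -0.0154]
```

Request:
apply_moves:
  increments: "0.5 0.001 -0.03 0.02 0.002 0.003 -0.01;0.5 0.001 -0.051 0.06 0.002 0.003 -0.01;0.5 0.001 -0.051 0.11 0.002 0.003 -0.01;0.5 0.001 -0.051 0.15 0.002 0.003 -0.01;0.5 0.001 -0.051 0.19 0.002 0.003 -0.01;0.5 0.001 -0.051 0.215 0.002 0.003 -0.01;0.5 0.001 -0.051 0.226 0.002 0.003 -0.01;0.5 0.001 -0.051 0.23 0.002 0.003 -0.01;0.5 0.001 -0.051 0.23 0.002 0.003 -0.01"

```text
time_s: 37.4
position: [0.5302, 0.4807, 0.0221]
tool_rot: [-0.001, 0.999, 0.039, 0.002]
contact_force: [-0.3, 0.1, 0.6]
opening: 0.0657
gripper_force: 0.0
```

Request:
apply_moves:
  increments: "0.5 0 0 0.003 0 0 0;0.5 0 0 0.003 0 0 0"

```text
time_s: 37.6
position: [0.5304, 0.4812, 0.0196]
tool_rot: [-0.002, 0.999, 0.039, 0.002]
contact_force: [-0.1, 0.0, -0.2]
opening: 0.066
gripper_force: 0.0
```

Request:
apply_moves:
  increments: "0.5 0 0 0.003 0 0 0;-0.2 0 0 0.003 0 0 0;-0.2 0 0 0.003 0 0 0;-0.2 0 0 0.003 0 0 0;-0.2 0 0 0.003 0 0 0;-0.2 0 0 0.003 0 0 0;-0.2 0 0 -0.02 0 0 0;-0.2 0 0 -0.06 0 0 0;-0.2 0 0 -0.1 0 0 0;-0.2 0 0 -0.14 0 0 0;-0.2 0 0 -0.18 0 0 0;-0.2 0 0 -0.22 0 0 0;-0.2 0 0 -0.235 0 0 0;-0.2 0 0 -0.235 0 0 0"

```text
time_s: 39.0
position: [0.5298, 0.4807, 0.2574]
tool_rot: [-0.003, 0.999, 0.039, 0.004]
contact_force: [-0.2, -0.1, -0.7]
opening: 0.0476
gripper_force: 30.0
```

Run:
```python
from h import *
st();s=manip.state();print(s["position"])
p=_O+.022*_u-.02*_v;print(p)
for q,y in (([.46,.25,.25],.05),([.42,-.05,.24],.0265),([*p,.15],.0265)):to(q,y)
```

```text
station [-0.0347  0.6439  0.2574] F [-0.2 -0.1 -0.7] op 0.0476 39.0
[0.52977652 0.4807317  0.2574177 ]Traceback (most recent call last):
  File "<stdin>", line 3, in <module>
NameError: name '_O' is not defined
```

Run:
```python
from h import *
import h
p=h._O+.022*h._u-.008*h._v;print(p)
for q,y in (([.46,.25,.25],.05),([.42,-.05,.24],.0265),([*p,.15],.0265)):to(q,y)
```

```text
[ 0.60370425 -0.16941426]
shift [-0.0875  0.2247  0.0053] turn [-0.006  -0.0085  0.0275]
shift [-0.1506  0.5207  0.013 ] turn [-0.0061 -0.0085  0.051 ]
shift [0.0225 0.6545 0.1038] turn [-0.0061 -0.0085  0.051 ]
```

Request:
apply_moves:
  increments: "-0.2 -0.015 0.03 0 0 0 0;-0.2 -0.03 0.07 0 0 0 0.01;-0.2 -0.05 0.115 0 0 0 0.02;-0.2 -0.065 0.16 0 0 0 0.02;-0.2 -0.08 0.205 0 0 0 0.03;-0.2 -0.095 0.25 0 0 0 0.03;-0.2 -0.11 0.295 0 0 0 0.04;-0.2 -0.12 0.34 0 0 0 0.05;-0.2 -0.13 0.385 0 0 0 0.05;-0.2 -0.14 0.43 0 0 0 0.05;-0.2 -0.15 0.475 0 0 0 0.05;-0.2 -0.15 0.52 0 -0.006 -0.0085 0.051;-0.2 -0.12 0.555 0 -0.006 -0.0085 0.051;-0.2 -0.08 0.585 0 -0.006 -0.0085 0.051;-0.2 -0.04 0.615 0 -0.006 -0.0085 0.051;-0.2 -0.005 0.64 0.02 -0.006 -0.0085 0.051;-0.2 0.0225 0.6545 0.06 -0.006 -0.0085 0.051;-0.2 0.0225 0.6545 0.1 -0.006 -0.0085 0.051;-0.2 0.0225 0.6545 0.1 -0.006 -0.0085 0.051;-0.2 0.0225 0.6545 0.1 -0.006 -0.0085 0.051"

```text
time_s: 41.0
position: [0.6014, -0.17, 0.1502]
tool_rot: [0.001, 1.0, 0.013, -0.005]
contact_force: [-0.4, 0.4, 0.4]
opening: 0.0474
gripper_force: 30.0
```

Run:
```python
from h import *
import h
st();p=h._O+.022*h._u-.008*h._v
to([*p,.058],.0265)
```

```text
station [ 0.0197 -0.0085  0.1502] F [-0.4  0.4  0.4] op 0.0474 41.0
shift [ 0.0032 -0.0008  0.0921] turn [0.0027 0.0094 0.    ]
```

Request:
apply_moves:
  increments: "-0.2 0.001 0 0.03 0.002 0.006 0;-0.2 0.001 0 0.06 0.002 0.006 0;-0.2 0.001 0 0.08 0.002 0.006 0;-0.2 0.001 0 0.088 0.002 0.006 0;-0.2 0.001 0 0.092 0.002 0.006 0;-0.2 0.001 0 0.094 0.002 0.006 0;-0.2 0.001 0 0.094 0.002 0.006 0"

```text
time_s: 41.7
position: [0.6038, -0.171, 0.0597]
tool_rot: [0.002, 1.0, 0.013, 0.002]
contact_force: [-0.5, 0.0, -1.1]
opening: 0.0477
gripper_force: 30.0
```

Request:
apply_moves:
  increments: "-0.2 0 0 0.002 0 0 0;-0.2 0 0 0.003 0 0 0;-0.2 0 0 0.003 0 0 0"

```text
time_s: 42.0
position: [0.6035, -0.171, 0.0559]
tool_rot: [0.001, 1.0, 0.013, 0.001]
contact_force: [-1.1, -0.0, 3.9]
opening: 0.048
gripper_force: 30.0
```

Request:
apply_moves:
  increments: "0 0 0 0 0 0 0;0.2 0 0 0 0 0 0;0.3 0 0 0 0 0 0;0.3 0 0 -0.001 0 0 0;0.3 0 0 -0.02 0 0 0;0.3 0 0 -0.05 0 0 0;-1 0 0.02 -0.05 0 0 0;-1 0 0.044 -0.05 0 0 0;-1 0 0.044 -0.05 0 0 0;-1 0 0.044 -0.05 0 0 0;-1 0 0.044 -0.025 0 0 0;-1 0 0.044 -0.005 0 0 0;-1 0 0.044 0 0 0 0;-1 0 0.044 0 0 0 0"

```text
time_s: 43.4
position: [0.6041, -0.2139, 0.0548]
tool_rot: [0.001, 1.0, 0.014, 0.0]
contact_force: [-0.8, 0.1, -0.5]
opening: 0.0006
gripper_force: 0.0
```

```bash
python3 -c "
from h import *
st()"
```

```text
station [ 0.0212 -0.0525  0.0548] F [-0.8  0.1 -0.5] op 0.0006 43.4
```

Request:
apply_moves:
  increments: "-1 0 -0.004 -0.002 0 0 0;-1 0 -0.008 -0.002 0 0 0;-1 0 -0.012 -0.002 0 0 0;-1 0 -0.015 -0.002 0 0 0;-1 0 -0.018 -0.002 0 0 0;-1 0 -0.021 -0.002 0 0 0;-1 0 -0.024 -0.002 0 0 0;-1 0 -0.027 -0.002 0 0 0;-1 0 -0.03 -0.002 0 0 0;-1 0 -0.033 -0.002 0 0 0;-1 0 -0.036 -0.002 0 0 0;-1 0 -0.039 -0.002 0 0 0;-1 0 -0.042 -0.002 0 0 0;-1 0 -0.044 -0.002 0 0 0;-1 0 -0.046 -0.002 0 0 0;-1 0 -0.047 -0.002 0 0 0;-1 0 -0.047 -0.002 0 0 0"

```text
time_s: 45.1
position: [0.6029, -0.1676, 0.0566]
tool_rot: [0.001, 1.0, 0.013, 0.0]
contact_force: [-0.7, 0.6, -0.4]
opening: 0.0004
gripper_force: 0.0
```

Request:
apply_moves:
  increments: "-1 0 -0.001 0 0 0 0;-1 0 -0.002 0 0 0 0;-1 0 -0.003 0 0 0 0;-1 0 -0.004 0 0 0 0;-1 0 -0.004 0 0 0 0"

```text
time_s: 45.6
position: [0.6029, -0.1644, 0.0569]
tool_rot: [0.002, 1.0, 0.013, 0.001]
contact_force: [0.1, -3.8, -0.2]
opening: 0.0005
gripper_force: 1.8
```

```bash
python3 -c "
from h import *
st()"
```

```text
station [ 0.0214 -0.003   0.0569] F [ 0.  -3.8 -0.2] op 0.0005 45.6
```

Request:
apply_moves:
  increments: "-1 0 -0.001 0 0 0 0;-1 0 0.01 0 0 0 0;-1 0 0.012 -0.02 0 0 0;-1 0 0.01 -0.04 0 0 0;-1 -0.035 0 -0.04 0 0 0;-1 -0.075 -0.02 -0.04 0 0 0;-1 -0.075 -0.03 -0.04 0 0 0;-1 -0.075 -0.03 -0.04 0 0 0;-1 -0.075 -0.03 -0.015 0 0 0;-1 -0.075 -0.03 0 0 0 0;-1 -0.075 -0.03 0 0 0 0"

```text
time_s: 46.7
position: [0.5262, -0.1357, 0.0537]
tool_rot: [0.0, 1.0, 0.013, -0.002]
contact_force: [0.8, -0.2, -0.3]
opening: 0.0
gripper_force: 0.0
```

Request:
apply_moves:
  increments: "-1 0.005 0 0 0 0 0;-1 0.008 0 0 0 0 0;-1 0.011 0 0 0 0 0;-1 0.013 0 0 0 0 0;-1 0.015 0 0 0 0 0;-1 0.017 0 0 0 0 0;-1 0.019 0 0 0 0 0;-1 0.02 0 0 0 0 0;-1 0.021 0 0 0 0 0;-1 0.022 0 0 0 0 0;-1 0.023 0 0 0 0 0;-1 0.024 0 0 0 0 0;-1 0.024 0 0 0 0 0"

```text
time_s: 48.0
position: [0.5502, -0.1352, 0.0566]
tool_rot: [0.001, 1.0, 0.013, -0.001]
contact_force: [-4.8, 0.1, 3.6]
opening: 0.0005
gripper_force: 2.4
```

```bash
python3 -c "
from h import *
st()"
```

```text
station [-0.0306  0.0276  0.0566] F [-4.8  0.2  3.6] op 0.0005 48.0
```

Request:
apply_moves:
  increments: "-1 -0.01 0 0 0 0 0;-1 -0.014 0 -0.02 0 0 0;-1 -0.014 0 -0.04 0 0 0;-1 0.02 0.03 -0.04 0 0 0;-1 0.0585 0.05 -0.04 0 0 0;-1 0.0585 0.05 -0.04 0 0 0;-1 0.0585 0.05 -0.04 0 0 0;-1 0.0585 0.05 -0.02 0 0 0;-1 0.0585 0.05 -0.002 0 0 0;-1 0.0585 0.05 -0.002 0 0 0;-1 0.0585 0.045 -0.002 0 0 0;-1 0.0585 0.04 -0.002 0 0 0;-1 0.0585 0.036 -0.002 0 0 0;-1 0.0585 0.033 -0.002 0 0 0;-1 0.0585 0.031 -0.002 0 0 0;-1 0.0585 0.029 -0.002 0 0 0;-1 0.0585 0.028 -0.002 0 0 0;-1 0.0585 0.027 -0.002 0 0 0;-1 0.0585 0.027 -0.002 0 0 0"

```text
time_s: 49.9
position: [0.6107, -0.1639, 0.0595]
tool_rot: [0.004, 1.0, 0.012, 0.001]
contact_force: [2.0, -10.2, 0.4]
opening: 0.0008
gripper_force: 5.0
```

```bash
python3 -c "
from h import *
st()"
```

```text
station [ 0.0291 -0.0026  0.0595] F [  1.7 -10.2   0.4] op 0.0008 49.9
```

Snug. Back off, move clear, and check with one composite picture.

Request:
apply_moves:
  increments: "-1 0 0.004 0 0 0 0;-1 0 0.015 0 0 0 0;-1 0 0.018 -0.03 0 0 0;-1 0 0.018 -0.08 0 0 0;-1 -0.03 0.018 -0.12 0 0 0;-1 -0.07 0.018 -0.16 0 0 0;-1 -0.11 0.018 -0.18 0 0 0;-1 -0.14 0.018 -0.19 0 0 0;-1 -0.14 0.018 -0.19 0 0 0;-1 -0.14 0.018 -0.19 0 0 0;-1 -0.14 0.018 -0.19 0 0 0"

```text
time_s: 51.0
position: [0.471, -0.1818, 0.2474]
tool_rot: [0.001, 1.0, 0.013, -0.001]
contact_force: [-0.4, -0.1, 0.1]
opening: 0.0003
gripper_force: 0.0
```

Run:
```python
from h import *
import h
st();s=manip.state();C=cam("wrist",s)
w=snapshot("wrist");t=snapshot("top");sd=snapshot("side")
c=np.zeros((600,800,3),'u1');c[:300,:800]=cv2.resize(w[0:210,60:620],(800,300));c[300:600,:480]=cv2.resize(t[130:290,160:416],(480,300));c[300:,480:]=cv2.resize(sd[110:260,240:400],(320,300))
cv2.imwrite("pics/c11.png",np.clip(c*1.4,0,255).astype('u1'));cv2.imwrite("pics/w11.png",w)
# station-frame outline of dark blob on slab
g=w.max(2)
P=lambda a,b,z:[*(h._O+a*h._u+b*h._v),z]
q=w2p(C,[P(.078,.1,.052),P(-.018,.1,.049),P(-.018,.004,.049),P(.078,.004,.052),P(-.018,.052,.049)]);print(np.round(q))
```

```text
station [-0.111  -0.0169  0.2474] F [-0.4 -0.   0.1] op 0.0003 51.0
[[212.   9.]
 [219. 101.]
 [301. 100.]
 [300.   8.]
 [260. 100.]]
```

View pics/c11.png

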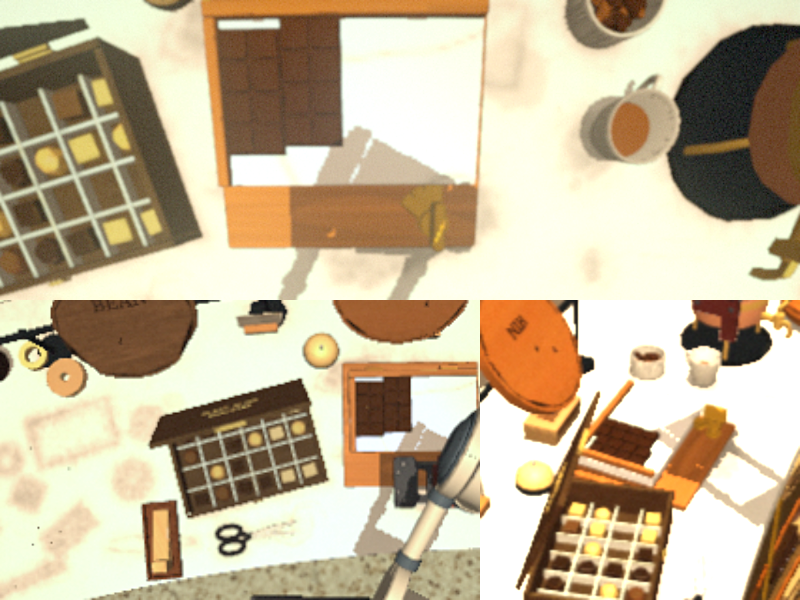

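Request:
apply_moves:
  increments: "-1 0.02 -0.04 0.02 0 0 0;-1 0.04 -0.08 0.06 0 0 0;-1 0.056 -0.093 0.1 0 0 0;-1 0.056 -0.093 0.14 0 0 0;-1 0.056 -0.093 0.17 0 0 0;-1 0.056 -0.093 0.186 0 0 0;-1 0.056 -0.093 0.191 0 0 0;-1 0.056 -0.093 0.191 0 0 0;-1 0.056 -0.093 0.191 0 0 0"

```text
time_s: 52.05
position: [0.5254, -0.0882, 0.0596]
tool_rot: [0.001, 1.0, 0.013, 0.002]
contact_force: [-0.1, 0.5, -0.2]
opening: 0.0005
gripper_force: 0.0
```

```bash
python3 -c "
from h import *
st()"
```

```text
station [-0.0541  0.0752  0.0596] F [-0.1  0.5 -0.2] op 0.0005 52.05
```

Request:
apply_moves:
  increments: "-1 0 0 0.004 0 0 0;-1 0.004 0 0.004 0 0 0;-1 0.008 0 0.004 0 0 0;-1 0.011 0 0.004 0 0 0;-1 0.013 0 0.004 0 0 0;-1 0.015 0 0.004 0 0 0;-1 0.017 0 0.004 0 0 0;-1 0.019 0 0.004 0 0 0;-1 0.02 0 0.004 0 0 0;-1 0.021 0 0.004 0 0 0;-1 0.022 0 0.004 0 0 0;-1 0.023 0 0.004 0 0 0;-1 0.024 0 0.004 0 0 0;-1 0.024 0 0.004 0 0 0"

```text
time_s: 53.45
position: [0.5484, -0.0872, 0.0535]
tool_rot: [0.001, 1.0, 0.013, 0.0]
contact_force: [0.2, 0.7, -0.2]
opening: 0.0006
gripper_force: 0.0
```

```bash
python3 -c "
from h import *
st()"
```

```text
station [-0.0311  0.0756  0.0535] F [ 0.2  0.7 -0.2] op 0.0006 53.45
```

Request:
apply_moves:
  increments: "-1 0.001 0 -0.001 0 0 0;-1 0.002 0 -0.001 0 0 0;-1 0.003 0 -0.001 0 0 0;-1 0.004 0 -0.001 0 0 0;-1 0.004 0 -0.001 0 0 0"

```text
time_s: 53.95
position: [0.5489, -0.0872, 0.0536]
tool_rot: [0.001, 1.0, 0.013, -0.004]
contact_force: [-13.3, -0.4, 3.5]
opening: 0.0004
gripper_force: 7.0
```

Run:
```python
from h import *
st()
```

```text
station [-0.0306  0.0757  0.0536] F [-13.3  -0.    3.5] op 0.0004 53.95
```

Request:
apply_moves:
  increments: "-1 -0.01 0 0 0 0 0;-1 -0.02 0 -0.01 0 0 0;-1 -0.024 0 -0.05 0 0 0;-1 -0.04 0.03 -0.1 0 0 0;-1 -0.06 0.07 -0.15 0 0 0;-1 -0.08 0.093 -0.19 0 0 0;-1 -0.08 0.093 -0.194 0 0 0;-1 -0.08 0.093 -0.194 0 0 0;-1 -0.08 0.093 -0.194 0 0 0"

```text
time_s: 54.85
position: [0.4749, -0.1819, 0.2489]
tool_rot: [0.001, 1.0, 0.013, 0.001]
contact_force: [-0.1, 0.4, -0.4]
opening: 0.0004
gripper_force: 0.0
```

```bash
cat > chk.py <<'E'
from h import *
import h
st();s=manip.state();C=cam("wrist",s);w=snapshot("wrist");g=w.max(2)
# sample intensity on a station grid, at bar-top height
def prof(a,b): 
    z=.052-.03*(.09-a); p=w2p(C,[[*(h._O+a*h._u+b*h._v),z]]);return int(cv2.remap(g,p[:,:1].astype('f4'),p[:,1:].astype('f4'),1)[0,0])
for b in(.085,.065,.04,.02):
    print("b",b,"front",[prof(a/1000,b) for a in range(-32,-8,2)],"rear",[prof(a/1000,b) for a in range(66,90,2)])
for a in(0.,.05): print("a",a,[prof(a,b/1000) for b in range(-10,112,3)])
E
python3 chk.py
```

```text
station [-0.1071 -0.0171  0.2489] F [-0.1  0.4 -0.4] op 0.0004 54.85
b 0.085 front [192, 191, 191, 192, 192, 185, 125, 82, 83, 87, 82, 85] rear [81, 79, 78, 76, 74, 92, 141, 159, 158, 153, 154, 142]
b 0.065 front [191, 192, 191, 190, 191, 193, 141, 76, 80, 85, 79, 83] rear [79, 78, 77, 77, 71, 101, 150, 158, 157, 154, 153, 152]
b 0.04 front [192, 192, 191, 190, 192, 192, 140, 68, 83, 86, 82, 81] rear [77, 74, 77, 71, 69, 96, 146, 158, 157, 156, 153, 148]
b 0.02 front [150, 150, 161, 168, 176, 194, 138, 76, 81, 80, 79, 77] rear [76, 74, 78, 74, 68, 88, 134, 155, 156, 155, 151, 146]
a 0.0 [190, 176, 186, 192, 190, 161, 73, 83, 78, 81, 79, 80, 79, 73, 73, 77, 80, 75, 77, 77, 76, 72, 77, 79, 78, 77, 80, 80, 80, 77, 77, 84, 80, 80, 81, 82, 81, 88, 153, 170, 165]
a 0.05 [191, 189, 189, 189, 190, 171, 72, 76, 75, 75, 73, 72, 75, 76, 74, 70, 71, 70, 69, 74, 73, 66, 71, 71, 70, 74, 72, 74, 73, 78, 75, 76, 73, 71, 72, 77, 75, 81, 146, 163, 162]
```

```bash
python3 -c "
from rig import manip
print(manip.finish_job())"
```

```text
the job is handed in; nothing more can be done
None
```

The job is handed in with no verdict returned: the wedge lies in the tray and the slab is down with the cam turned about 1.57 rad to its stop. The last image shows both bars (only two were present) flush to the fence and side stop with no gap, and the bystanders looked unmoved.

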